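# Hang the V-rest under the inspection microscope and load the test bar

### The job

Hang the V-rest on the inspection stand: hook its two claws into the two lowest slots of the upright and press it down until it is locked fully home. Then take the longer of the two steel bars from the rack, lay it in the V-groove at the groove's open end, well short of the stop, and push it along until its end touches the back plate. Do not touch the microscope above, and leave everything else on the bench where it is.

Things in the scene. Friction and masses are not known exactly. Their poses are not given: they have to be found in the camera images.
- v_rest: V-rest, a plain aluminium bracket, 0.38 kg, standing on the bench as it will hang. Origin: centre of its underside; x towards the claws, z up (numbers in mm). Rail x -75 to 69: foot 36 wide, z 0 to 6; stem 20 wide, flat-sided, z 6 to 42; along its top a 90-degree V-groove, 18 wide, bottom line z 33, open at x -75. Back plate x 69 to 75, 36 wide, z 0 to 80.
- stem (a point): Good place to grip the V-rest: the middle of the rail's 20 mm wide stem (y across it), 40 mm from the V-rest's origin towards the open end and 30 mm above its underside. Axes as the V-rest's.
- low_claw (a point): On the V-rest: underside of the lower claw's neck at the back plate's rear face (x 75, z 22 of the V-rest). Two equal claws, the other 40 mm higher, 6 mm thick (y): neck 10 mm high, its lip hanging 10 mm below the neck (claw 20 mm high in all); 5.5 mm gap between plate and lip; rounded nose ends 12.5 mm behind the plate. Axes as the V-rest's.
- stop (a point): The end stop of the V-groove: the point of the back plate's front face that the bar's end centre meets, 48.6 mm above the V-rest's underside, 69 mm from its origin towards the claws. Axes as the V-rest's (x along the groove, towards the stop).
- seat (a point): Point of the fixed stand where the V-rest's origin is when it hangs fully home (70 mm above the bench); axes then equal the V-rest's: x into the upright, z up. The web's front face is at x = 75 mm. Base plate 220 x 180 x 15 mm: x -100 to 120. Hook: claws raised 10 to 16 mm above home, push level till the back plate meets the web, press down. It jams by friction if let go half way.
- low_slot (a point): Middle of the bottom edge of the lowest slot, on the front face of the upright's web; low_claw sits here when home. The upright is a steel U-channel 50 mm wide, web 4 mm thick, hollow behind; one vertical row of slots 11 mm wide, 26 mm high, 40 mm pitch. Pressing with 10 to 15 N is plenty. Axes as the seat's.
- microscope: Microscope on the stand's upper arm, not to be touched. Its lowest part, a black ring light 70 mm across, is centred over the seat, underside 145 mm above it; barrel and white box go up to 300 mm above it. A hand pointing straight down does not fit under it: lean it back from the upright 30 to 40 degrees. This origin: 10 mm beyond the seat (+x) and 70 mm below it, same axes.
- long_bar: The longer plain steel-coloured bar in the rack: 22 mm diameter, 110 mm long, 0.13 kg. Origin: its centre; own x along the bar (either end may go to the stop, either way round). In the V-groove its centre is 48.6 mm above the V-rest's underside; with its end touching the back plate its centre is at x = 14 mm of the V-rest.
- short_bar: The other bar in the rack: also 22 mm diameter, but 75 mm long; stays where it is. Origin: its centre, x along the bar.
- rack: Fixed grey rack, base 110 (x) x 130 (y) x 8 mm, with two cross ribs (8 mm thick, at x -28 and 28 mm), notched for two bars lying along its x at y -32 and 32 mm; which bar is in which place varies. Bar centres 36 mm above the bench, notches reach up to 31 mm; between the ribs fingers have room down to 8 mm. Origin: centre of its underside.
- thickness_gauge: Bystander: hand-held blue thickness gauge lying on the bench, 70 x 125 x 28 mm. Origin: centre of its underside.
- cap_pot: Bystander: small white lidded pot, 30 mm diameter, 26 mm high. Origin: centre of its underside.
- couplant_bottle: Bystander: white bottle, 48 mm diameter, 120 mm high. Origin: centre of its underside.
- step_block: Bystander: steel calibration step block, 88 x 24 mm, steps from 10 to 28 mm high. Origin: centre of its underside.
- marker: Bystander: white and blue marker pen lying on the bench, 135 mm long, 18 mm thick. Origin: centre of its underside.
There are look-alikes about, which are no part of the job. Leave any purple or turquoise look-alike of the v_rest alone.

How it is judged:
By the outcome, as a careful person would: the job done as asked, in the order asked, and still so for the second after the job is handed in, with the robot touching nothing.
It also fails if it takes over 69 s, if anything falls off the work surface, if the arm or the gripper's body presses on something with over 40 N, if the wrist force passes 120 N, or if a joint passes its speed limit or range.

### The arm

A 7-joint arm with a two-finger parallel gripper is mounted at the origin on the work surface. World frame = base frame: x ahead of the robot, y to its left, z up, the work surface at z = 0. Lengths are in m, angles in degrees, forces in N, time in s.
With the tool pointing down it reaches from about 0.425 to 0.95 m from the base axis. Payload 4.7 kg.
Tool frame: the origin (TCP) lies at the very end of the fingers, on their centre line; the grasp point (between the pads) lies 19 mm behind it; z points along the fingers, y is the line along which they close (so a half turn about z gives the same grasp; the last joint's range is limited). The gripper opens to 87 mm and grips with 3 to 60 N. Pads are 19 mm wide; open, the fingers measure 117 mm over their backs; the gripper's body (75 mm by 190 mm) begins 51 mm behind the grasp point.
Start: joints at [61.771, 26.849, -2.785, 87.806, 1.381, 65.374, -4.715], TCP at [0.302, -0.604, 0.223] pointing down, gripper open.
Joint ranges: [-148.3, 148.3], [-19.14, 114.17], [-79.39, 73.82], [5.75, 140.21], [-59.74, 239.74], [12.07, 113.84], [-152.46, 152.46]. Speed limits (degrees/s): [147.25, 147.25, 180, 180, 180, 180, 180].

### API

Orientations are given as [roll, pitch, yaw] about the fixed x, y, z axes, in that order (R = Rz(yaw) Ry(pitch) Rx(roll)).
In Python, from bench import env gives the robot as it stands.
- The arm moves only by the shell command python3 -m handwheel 'ROWS'. ROWS is text: rows parted by semicolons, each of 7 numbers parted by spaces: the shift along the tool's x, y, z normalised to -1 to 1, where 1 is 0.4 m, then the turn, a rotation vector about the tool's x, y, z normalised to -1 to 1, where 1 is 90 degrees, then the closure in counts, from 0 (fully open) to 255 (shut). A call has exactly 10 rows; each row is the pose to reach, as a shift and turn from the pose commanded when the call began, along the tool's axes at that moment; what a row does not reach only later rows make up. A row lasts 1/12 s, in which the tool goes at most 41.7 mm and 7.16 degrees, less where a joint would pass 70% of its speed; a pose out of reach is approached as far as the arm can. A call with a number of a shift or a turn outside -1 to 1 is refused whole. A call with a gripper value outside its range is refused whole. The fingers move at their own pace and stop on an object; the grip force is fixed at half the most. Time passes only in rows, so rows that repeat a pose let the fingers close, or fill a call up. It gives the time, the measured TCP pose, the force, the opening and the grip force at its end, in the units of the state.
- env.sense(): the state, without advancing time (a new reading comes with each control period).
- env.snapshot(name): name is "side" or "top" or "wrist"; returns (picture, depth): 480x640x3 uint8, red, green, blue; 480x640 float32, m along the optical axis (not along the pixel's ray), 0 where there is no reading.
- env.calibration(name): a dict with "fx", "fy", "cx", "cy" (pixels), "k1" (the pictures are not rectified: a ray, as slopes to the right and down, at radius r is drawn at 1 + k1 r^2 times it, then the intrinsics apply), "rvec" (rotation vector, rad) and "tvec" (3), from world to camera coordinates, as OpenCV has them. Camera axes: x right, y down, z forward; pixel columns grow to the right and rows downward; lengths in m; the calibration is good to about 2 mm. A picture is of the moment at which its call begins: read the wrist's pose just before it. calibration takes no time and is no camera call; for the wrist camera it gives the pose at the moment of the call.
- env.close_job(): hands the job in; it is judged then, once.
The state is a dict: "t": time; "joint_pos": joint angles; "qvel": joint speeds; "tau": joint torques, N m; "tool_pos": TCP position; "tcp_rot": TCP orientation; "ft_force": force on the tool from outside, world axes, zero at the start; "torque": the same for the moment, N m; "gripper_width": opening from 0.0 (shut) to 1.0 (fully open); "grasp_force": force on a finger pad.
Only numpy, scipy, OpenCV 4.12 (cv2) and the standard library are available. Lean on these libraries where they do the work, as an engineer would, in place of code of your own. Each camera call takes 0.05 s, during which the arm holds its last target. There are 200 camera calls.

## Working session

There is one attempt and no reset: what is moved stays moved. The work goes in short steps, Python scripts to look and compute and a shell command to move; the robot and the scene stay as the last step left them, time stands still between calls to the robot, and variables do not carry over. Pictures are saved under pics/ and viewed, at most 10 in all, crops included, and the job is handed in when it is done.

```bash
ls; mkdir -p pics; cat > h.py <<'E'
import numpy as np, cv2
from scipy.spatial.transform import Rotation as R
from bench import env
def snap(n,tag):
    c=env.calibration(n); p,d=env.snapshot(n)
    cv2.imwrite(f'pics/{tag}.png',p[:,:,::-1]); np.savez(f'pics/{tag}.npz',d=d,p=p,**{k:np.array(v) for k,v in c.items()})
def load(tag): return np.load(f'pics/{tag}.npz')
def cloud(tag):
    z=load(tag); d=z['d']; v,u=np.mgrid[0:480,0:640].astype(float)
    return unproj(z,u,v,d)
def ray(z,u,v):
    K=np.array([[z['fx'],0,z['cx']],[0,z['fy'],z['cy']],[0,0,1]],float)
    pts=np.stack([np.ravel(u),np.ravel(v)],1).astype(float).reshape(-1,1,2)
    return cv2.undistortPoints(pts,K,np.array([float(z['k1']),0,0,0]))[:,0]
def unproj(z,u,v,d):
    s=ray(z,u,v); D=np.ravel(d)
    P=np.c_[s*D[:,None],D]; M=R.from_rotvec(z['rvec'].ravel())
    W=M.inv().apply(P-z['tvec'].ravel()); W[D==0]=np.nan
    return W.reshape(np.shape(d)+(3,))
def at_z(z,u,v,h):  # pixel on plane z=h
    s=ray(z,u,v); M=R.from_rotvec(z['rvec'].ravel()).inv()
    o=M.apply(-z['tvec'].ravel()); r=M.apply(np.c_[s,np.ones(len(s))])
    return o+r*((h-o[2])/r[:,2])[:,None]
E
python3 - <<'E'
from h import *
print(env.sense())
for n in ('top','side','wrist'): snap(n,n+'0'); z=load(n+'0'); print(n,R.from_rotvec(z['rvec'].ravel()).inv().apply(-z['tvec'].ravel()),z['fx'],z['k1'])
E
```

```text
pics
{'t': 0.0, 'joint_pos': array([61.77016147, 26.896589  , -2.78377806, 87.87529991,  1.38158571,
       65.37383955, -4.71469406]), 'qvel': array([-0.07550037,  0.07157082, -0.11673802,  0.0529687 ,  0.03992312,
       -0.02379745,  0.01973062]), 'tau': array([ 3.14431518e-04, -5.07975090e+01, -8.05993052e-02, -2.36154485e+01,
       -6.14093081e-02,  3.78415233e-02,  1.65219358e-04]), 'tool_pos': array([ 0.30169167, -0.60314685,  0.22149619]), 'tcp_rot': array([-1.79887968e+02,  5.06453367e-03,  2.65764445e+01]), 'ft_force': array([-0.51757675,  0.37246722,  0.06842295]), 'torque': array([ 0.0222069 ,  0.02715325, -0.02507904]), 'grasp_force': 0.0, 'gripper_width': 0.9981237705894122}
top [ 0.23390929 -0.05023864  1.41348863] 486.5472443245627 -0.062005532759688925
side [ 0.45662402 -1.13500183  0.86199616] 569.6491130406571 -0.06784133080815306
wrist [ 0.37238742 -0.5671354   0.38440197] 428.3539763010359 -0.01686005189253381
```

View pics/top0.png

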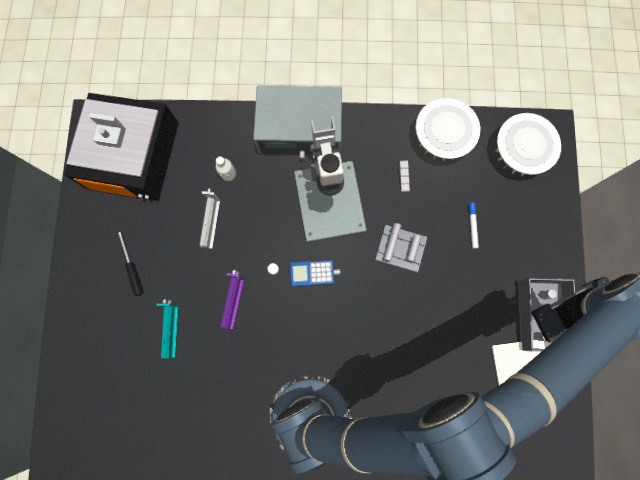

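View pics/side0.png

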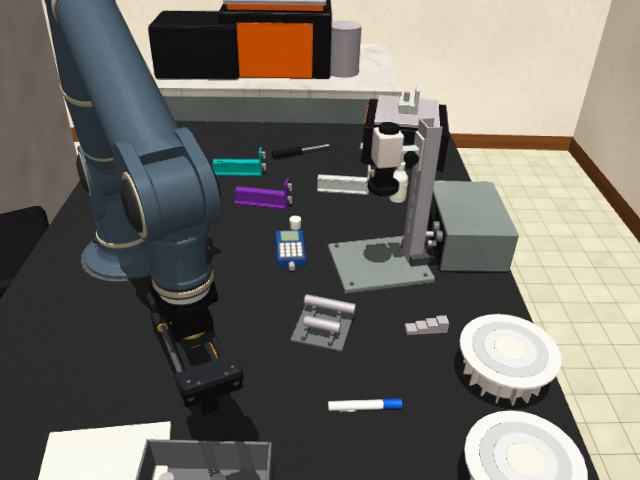

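The top view shows the aluminium V-rest at (210,220), claws upwards. The stand base is at (330,200) with the upright at about (323,130), and the rack is at (402,248) with the longer bar probably on the left. Next I'll fit these from depth.

```bash
cat > m1.py <<'E'
from h import *
W=cloud('top0'); C=load('top0')['p'].astype(int)
def box(u0,u1,v0,v1,z0,z1):
    m=np.zeros((480,640),bool); m[v0:v1,u0:u1]=1
    return m&(W[:,:,2]>z0)&(W[:,:,2]<z1)
def rect(m,name):
    P=W[m]; r=cv2.minAreaRect((P[:,:2]*1000).astype(np.float32)); print(name,m.sum(),'c',np.round(r[0],1),'size',np.round(r[1],1),'ang',round(r[2],2),'zmed',np.round(np.percentile(P[:,2],[5,50,95])*1000,1))
    print('   corners',np.round(cv2.boxPoints(r)).tolist())
b=W[300:330,270:330,2]; print('bench z',np.nanmedian(b))
rect(box(190,230,180,260,.025,.06),'vrest rail')
rect(box(190,230,180,260,.065,.1),'vrest plate')
rect(box(190,230,180,260,.012,.1),'vrest all')
rect(box(285,375,155,250,.009,.021),'base')
rect(box(370,432,215,275,.004,.014),'rackbase')
for a,bb,n in ((378,404,'barL'),(405,425,'barR')):
    rect(box(a,bb,215,275,.038,.06),n)
z=load('side0'); S=cloud('side0')
def rects(u0,u1,v0,v1,z0,z1,n):
    m=np.zeros((480,640),bool); m[v0:v1,u0:u1]=1; m&=(S[:,:,2]>z0)&(S[:,:,2]<z1); P=S[m]
    print(n,m.sum(),np.round(P.min(0),3),np.round(P.max(0),3))
    r=cv2.minAreaRect((P[:,:2]*1000).astype(np.float32)); print('  ',np.round(r[0],1),np.round(r[1],1),round(r[2],2))
rects(320,440,225,295,.009,.021,'base')
rects(405,440,120,262,.1,.3,'upright')
rects(365,402,170,197,.15,.3,'ring')
rects(300,358,295,335,.038,.06,'bars')
E
python3 m1.py
python3 - <<'E'
import cv2,numpy as np
a=cv2.imread('pics/top0.png'); b=cv2.imread('pics/side0.png')
A=cv2.resize(a[100:280,180:440],None,fx=3,fy=3,interpolation=3)[:540]
B=cv2.resize(b[90:350,290:460],None,fx=3.5,fy=3.5,interpolation=3)
cv2.imwrite('pics/topc.png',A[:, :780])
B=cv2.resize(b[160:300,300:460],None,fx=4,fy=4,interpolation=3); cv2.imwrite('pics/sidec.png',B)
E
```

```text
bench z 4.246051084313008e-05
vrest rail 428 c [552.8 322.5] size [ 36.9 157.6] ang 81.5 zmed [29.4 38.1 46.4]
   corners [[472.0, 316.0], [628.0, 293.0], [633.0, 329.0], [478.0, 352.0]]
vrest plate 55 c [618.4 312.5] size [31.5 22.6] ang 51.58 zmed [66.5 75.7 84.2]
   corners [[600.0, 307.0], [617.0, 293.0], [637.0, 318.0], [619.0, 332.0]]
vrest all 565 c [580.3 315.6] size [ 47.1 213.9] ang 77.53 zmed [17.4 37.9 75. ]
   corners [[471.0, 316.0], [680.0, 270.0], [690.0, 316.0], [481.0, 362.0]]
base 3346 c [621.8 -33.7] size [278.5 259.3] ang 3.3 zmed [10.7 15.2 19.4]
   corners [[475.0, 88.0], [490.0, -171.0], [768.0, -155.0], [753.0, 104.0]]
rackbase 1081 c [ 497.8 -249. ] size [177.8 182.3] ang 0.9 zmed [ 4.3  7.5 12.3]
   corners [[408.0, -159.0], [410.0, -342.0], [588.0, -339.0], [585.0, -156.0]]
barL 271 c [ 500.  -218.3] size [ 21.7 110.3] ang 75.1 zmed [38.7 44.5 49.6]
   corners [[444.0, -215.0], [551.0, -243.0], [556.0, -222.0], [450.0, -194.0]]
barR 181 c [ 482.3 -280.4] size [21.2 74.1] ang 74.14 zmed [39.  44.3 49.2]
   corners [[444.0, -280.0], [515.0, -301.0], [521.0, -280.0], [450.0, -260.0]]
base 3768 [ 0.501 -0.149  0.009] [0.77  0.116 0.021]
   [652.2 -17.8] [282.1 214.5] 12.06
upright 2215 [ 0.654 -0.065  0.1  ] [0.849 0.506 0.3  ]
   [749.3 220.9] [594.2 104.4] 80.73
ring 677 [ 0.582 -0.078  0.211] [ 0.651 -0.007  0.276]
   [614.4 -46. ] [63.6 69.1] 70.67
bars 689 [ 0.445 -0.305  0.038] [ 0.554 -0.204  0.051]
   [ 490.8 -254.5] [ 85.8 109.8] 73.86
```

View pics/topc.png

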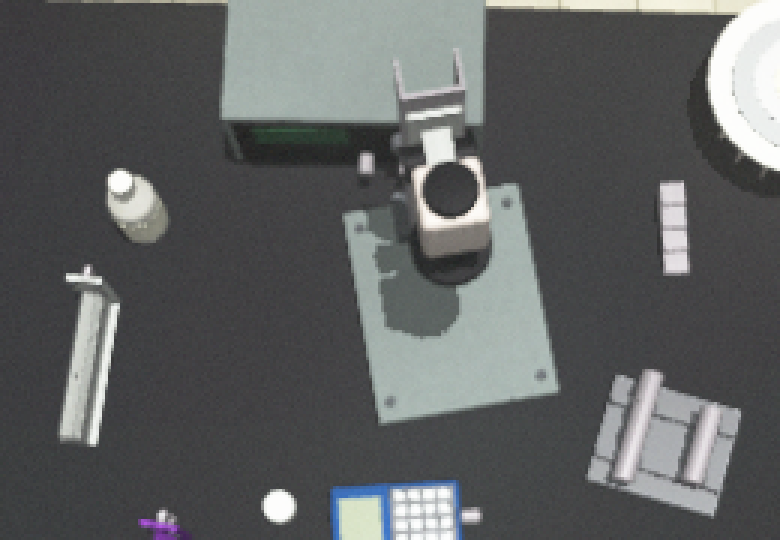

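Crop readings (x3, offset 180,100) for the base plate corners: (380,423), (558,391), (520,184), (345,213). The V-rest's rail end is at (60-98,443) and its plate is near (70-118,285).

```bash
cat > m2.py <<'E'
from h import *
z=load('top0')
c=np.array([[380,423],[558,391],[520,184],[345,213]])/3+[180,100]-1/3
B=at_z(z,c[:,0],c[:,1],.015); print(np.round(B*1000,1))
print('sides',[round(1000*np.linalg.norm(B[i]-B[i-1]),1) for i in range(4)])
x1=(B[3]+B[2]-B[0]-B[1]); x2=(B[3]-B[2]+B[0]-B[1])[:2]; 
yaw=np.arctan2(x1[1],x1[0]); yaw2=np.arctan2(-x2[0],x2[1]); print('yaw',np.degrees([yaw,yaw2]))
m=B.mean(0); print('seat',m[:2]-.010*np.array([np.cos(yaw),np.sin(yaw)]))
# side: upright web/flanges at z .1-.3, y restricted
S=cloud('side0'); Cs=load('side0')['p']
P=S[120:262,405:440].reshape(-1,3); P=P[(P[:,2]>.09)&(P[:,2]<.2)&(P[:,1]<.05)&(P[:,0]>.66)]
r=cv2.minAreaRect((P[:,:2]*1000).astype(np.float32)); print('upright',len(P),np.round(cv2.boxPoints(r)).tolist(),r)
zs=load('side0'); 
# V-rest : rail axis by PCA on stem top points
W=cloud('top0'); P=W[185:262,190:232].reshape(-1,3); P=P[(P[:,2]>.012)&(P[:,0]<.65)]
q=P[(P[:,2]>.03)&(P[:,2]<.048)&(P[:,0]<.61)][:,:2]; l=cv2.fitLine(q.astype(np.float32),cv2.DIST_HUBER,0,.01,.01).ravel(); print('rail dir',np.degrees(np.arctan2(l[1],l[0])),l)
d=l[:2]*np.sign(l[0]); n=np.array([-d[1],d[0]]); s=q@d; w=q@n; print('s',np.percentile(s,[0,1,99,100]),'w',np.percentile(w,[1,5,50,95,99]))
pl=P[P[:,2]>.055][:,:2]; print('plate s',np.percentile(pl@d,[2,50,98]),'w',np.percentile(pl@n,[2,50,98]))
E
python3 m2.py
python3 - <<'E'
import cv2
a=cv2.imread('pics/top0.png')[180:260,185:245]; b=cv2.imread('pics/side0.png')[165:205,305:415]
import numpy as np
A=cv2.resize(a,None,fx=6,fy=6,interpolation=3); B=cv2.resize(b,None,fx=4,fy=4,interpolation=3)
o=np.zeros((480,800,3),np.uint8); o[:480,:360]=A; o[:160,360:800]=B; cv2.imwrite('pics/vc.png',o)
E
```

```text
[[ 499.3   29.    15. ]
 [ 535.9 -144.1   15. ]
 [ 748.  -102.9   15. ]
 [ 712.9   72.1   15. ]]
sides [np.float64(217.9), np.float64(176.9), np.float64(216.0), np.float64(178.5)]
yaw [11.1934327  11.64219445]
seat [ 0.61420168 -0.03842415]
upright 964 [[677.0, 39.0], [688.0, -55.0], [782.0, -44.0], [770.0, 50.0]] ((729.2003784179688, -2.4970779418945312), (94.57596588134766, 94.27558135986328), 6.980582237243652)
rail dir -3.7509754 [ 0.9978578  -0.06542012  0.5251867   0.32133085]
s [0.45129742 0.45226613 0.58608787 0.58786621] w [0.34324659 0.34450569 0.35557277 0.36388938 0.36490737]
plate s [0.59118266 0.59483575 0.610508  ] w [0.33503069 0.35194262 0.36884123]
```

View pics/vc.png

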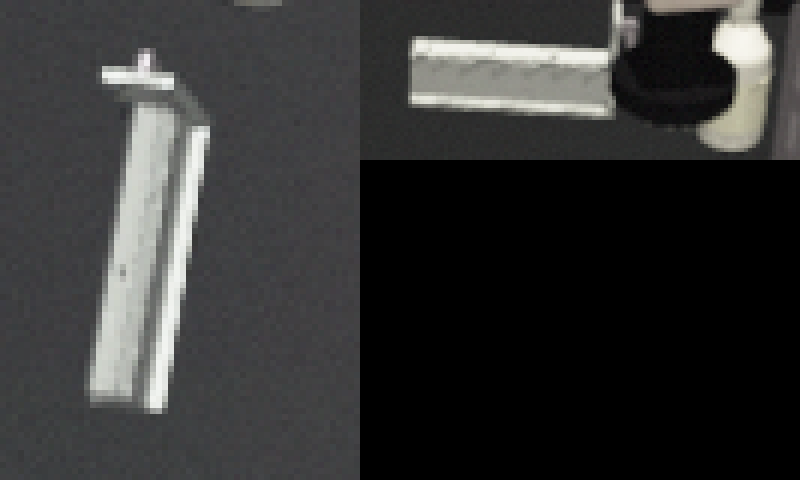

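```bash
python3 - <<'E'
from h import *
z=load('top0')
def f(p,h): p=np.array(p)/6+[185,180]-.4; return at_z(z,p[:,0],p[:,1],h)[:,:2]*1000
a=f([[167,411],[211,126]],.006); b=f([[88,392],[133,105]],.042); c=f([[100,66],[174,72]],.08)
for n,p in (('footR',a),('stemL',b),('plateback',c)):
    d=p[1]-p[0]; print(n,np.round(p,1),round(np.linalg.norm(d),1),'ang',round(np.degrees(np.arctan2(d[1],d[0])),2))
E
```

```text
footR [[471.1 306.4]
 [616.6 294.7]] 145.9 ang -4.63
stemL [[473.2 336.4]
 [616.5 325.1]] 143.7 ang -4.48
plateback [[624.8 332.1]
 [622.6 296.2]] 36.0 ang -93.45
```

V-rest: origin ≈ (548,319.5) mm, yaw ≈ -4.4°. Three independent edges agree and its lengths match. Next I'll check how close the purple look-alike is to the leaning hand, and write a helper that turns goals into rows.

```bash
cat >> h.py <<'E'
V=(np.array([.5478,.3195,0]),-4.4); ST=(np.array([.6142,-.0384,.070]),11.4)
def frame(yaw,lean,flip=True):
    t=np.radians(lean); x=np.array([-np.cos(t),0,-np.sin(t)]); z=np.array([np.sin(t),0,-np.cos(t)])
    if not flip: x=-x
    return R.from_euler('z',yaw,degrees=True)*R.from_matrix(np.c_[x,np.cross(z,x),z])
def cur():
    s=env.sense(); return np.array(s['tool_pos']),R.from_euler('xyz',s['tcp_rot'],degrees=True),s
def go(p,Q):  # p: TCP target
    a,A,s=cur(); d=A.inv().apply(p-a)/.4; r=(A.inv()*Q).as_rotvec(degrees=True)/90
    print('shift',np.round(d,4),'turn',np.round(r,4),'deg',np.round(np.linalg.norm(r)*90,1),'mm',np.round(np.linalg.norm(p-a)*1000,1))
def grasp2tcp(g,Q): return g+Q.apply([0,0,.019])
def info():
    a,A,s=cur(); print('t',round(s['t'],2),'p',np.round(a*1000,1),'rpy',np.round(s['tcp_rot'],1),'F',np.round(s['ft_force'],1),'T',np.round(s['torque'],2),'w',round(s['gripper_width']*87,1),'gf',round(s['grasp_force'],1),'q',np.round(s['joint_pos'],0))
E
python3 - <<'E'
from h import *
W=cloud('top0'); C=load('top0')['p'].astype(int)
pur=(C[:,:,0]>C[:,:,1]+40)&(C[:,:,2]>C[:,:,1]+40); P=W[pur&(W[:,:,2]>.01)]; P=P[P[:,1]>.1]
print(len(P),np.round(np.nanpercentile(P,[1,50,99],axis=0),3)); h=P[P[:,2]>.06]; print(np.round(np.percentile(h,[1,50,99],axis=0),3))
z=load('top0'); print(at_z(z,[238,233,242],[270,275,278],.08))
Q=frame(V[1],35); g=V[0]+R.from_euler('z',V[1],degrees=True).apply([-.03,0,.03])
p=grasp2tcp(g,Q); print(g,p); go(p-.12*Q.apply([0,0,1]),Q)
E
```

```text
451 [[0.242 0.214 0.011]
 [0.315 0.237 0.038]
 [0.388 0.256 0.083]]
[[0.382 0.21  0.068]
 [0.385 0.226 0.081]
 [0.39  0.242 0.085]]
[[0.39905422 0.2118853  0.08      ]
 [0.38471979 0.22496954 0.08      ]
 [0.37713309 0.19942616 0.08      ]]
[0.51788842 0.32180157 0.03      ] [0.52875425 0.32096549 0.01443611]
shift [ 1.3936 -1.9008  0.2753] turn [-0.5015 -0.14   -1.5893] deg 150.5 mm 949.2
```

```bash
r=".66 -.85 -.1 0 0 -.78 0"; python3 -m handwheel '.66 -.85 -.1 0 0 -.78 0;.66 -.85 -.1 0 0 -.78 0;.66 -.85 -.1 0 0 -.78 0;.66 -.85 -.1 0 0 -.78 0;.66 -.85 -.1 0 0 -.78 0;.66 -.85 -.1 0 0 -.78 0;.66 -.85 -.1 0 0 -.78 0;.66 -.85 -.1 0 0 -.78 0;.66 -.85 -.1 0 0 -.78 0;.66 -.85 -.1 0 0 -.78 0'
python3 - <<'E'
from h import *
info()
Q=frame(V[1],35); g=V[0]+R.from_euler('z',V[1],degrees=True).apply([-.03,0,.03]); p=grasp2tcp(g,Q)
go(p-.12*Q.apply([0,0,1])+[0,0,.08],Q)
E
```

```text
t: 0.98
tool_pos: [0.3827, -0.1948, 0.2612]
tcp_rot: [-180.0, 0.0, 97.1]
ft_force: [0.3, 0.3, 0.0]
gripper_width: 1.001
grasp_force: 0.0
t 0.98 p [ 382.7 -194.8  261.2] rpy [-180.     0.    97.1] F [0.3 0.3 0. ] T [ 0.04 -0.15 -0.04] w 87.1 gf 0.0 q [ 47.   3. -27. 115.   1.  63.  27.]
shift [1.2688 0.3528 0.1706] turn [-0.2661 -0.3251 -0.8432] deg 84.8 mm 531.2
```

```bash
python3 -m handwheel '.98 .35 0 -.2 -.24 -.63 0;.98 .35 0 -.2 -.24 -.63 0;.98 .35 0 -.2 -.24 -.63 0;.98 .35 0 -.2 -.24 -.63 0;.98 .35 0 -.2 -.24 -.63 0;.98 .35 0 -.2 -.24 -.63 0;.98 .35 0 -.2 -.24 -.63 0;.98 .35 0 -.2 -.24 -.63 0;.98 .35 0 -.2 -.24 -.63 0;.98 .35 0 -.2 -.24 -.63 0' >/dev/null
python3 - <<'E'
from h import *
info()
Q=frame(V[1],35); g=V[0]+R.from_euler('z',V[1],degrees=True).apply([-.03,0,.03]); p=grasp2tcp(g,Q)
go(p-.13*Q.apply([0,0,1]),Q)
E
```

```text
t 1.82 p [474.1 210.1 261.3] rpy [174.6  26.7 153.6] F [-0.  -0.6  0.2] T [ 0.16  0.39 -0.02] w 87.0 gf 0.0 q [ 16.   8. -62. 118.  40.  51.  -4.]
shift [0.3131 0.2161 0.2564] turn [-0.0669 -0.0808 -0.2142] deg 21.5 mm 183.5
```

```bash
python3 -m handwheel '.313 .216 .256 -.067 -.081 -.214 0;.313 .216 .256 -.067 -.081 -.214 0;.313 .216 .256 -.067 -.081 -.214 0;.313 .216 .256 -.067 -.081 -.214 0;.313 .216 .256 -.067 -.081 -.214 0;.313 .216 .256 -.067 -.081 -.214 0;.313 .216 .256 -.067 -.081 -.214 0;.313 .216 .256 -.067 -.081 -.214 0;.313 .216 .256 -.067 -.081 -.214 0;.313 .216 .256 -.067 -.081 -.214 0' >/dev/null
python3 - <<'E'
from h import *
info(); snap('wrist','w1')
Q=frame(V[1],35); g=V[0]+R.from_euler('z',V[1],degrees=True).apply([-.03,0,.03]); p=grasp2tcp(g,Q)
go(p,Q)
# predicted pixels of model points
z=load('w1'); K=np.array([[z['fx'],0,z['cx']],[0,z['fy'],z['cy']],[0,0,1]],float)
M=np.array([[-75,-10,42],[-75,10,42],[69,-10,42],[69,10,42],[75,-18,80],[75,18,80],[-75,-18,6],[-75,18,6]])/1000
w=V[0]+R.from_euler('z',V[1],degrees=True).apply(M)
im=z['p'][:,:,::-1].copy()
for q in cv2.projectPoints(w,z['rvec'],z['tvec'],K,np.array([float(z['k1']),0,0,0]))[0][:,0]: cv2.circle(im,tuple(int(round(v)) for v in q),3,(0,0,255),1); print(q.round(1))
cv2.imwrite('pics/w1o.png',im)
E
```

```text
t 2.65 p [457.1 325.2 123.2] rpy [179.6  35.  175. ] F [-0.4 -0.1  0.1] T [0.14 0.53 0.06] w 87.0 gf 0.0 q [-12.  28. -54. 125.  78.  55. -34.]
shift [0.0082 0.0028 0.3254] turn [ 0.0004 -0.0006 -0.005 ] deg 0.5 mm 130.2
[300.8 199.8]
[336.2 199.6]
[307.4 321.3]
[331.5 321.1]
[296.9 368.3]
[342.7 367.9]
[288.9 157.8]
[347.3 157.3]
```

View pics/w1o.png

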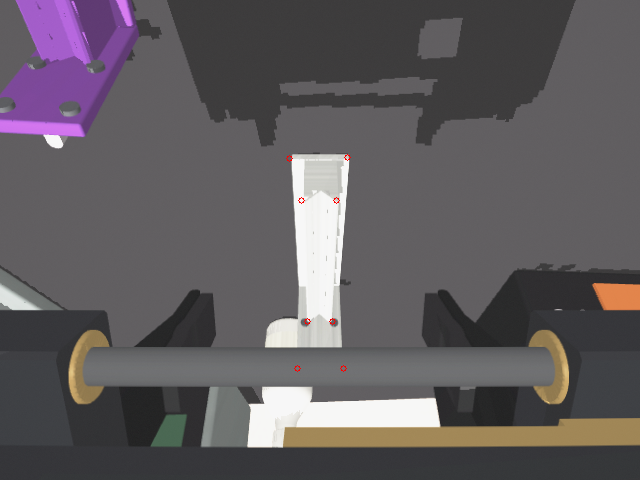

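The wrist view shows the V-rest with its open end at foot corners (291,156) and (348,157), within about 1.5 px of the model, so the pose is right. I'll advance and close.

```bash
sed -i 's/V=(np.array(\[.5478,.3195,0\]),-4.4)/V=(np.array([.5478,.3201,0]),-4.8)/' h.py
python3 -m handwheel '.008 .004 .05 0 0 0 0;.008 .004 .1 0 0 0 0;.008 .004 .15 0 0 0 0;.008 .004 .2 0 0 0 0;.008 .004 .24 0 0 0 0;.008 .004 .27 0 0 0 0;.008 .004 .30 0 0 0 0;.008 .004 .32 0 0 0 0;.008 .004 .325 0 0 0 0;.008 .004 .325 0 0 0 0'
python3 -m handwheel '0 0 0 0 0 0 255;0 0 0 0 0 0 255;0 0 0 0 0 0 255;0 0 0 0 0 0 255;0 0 0 0 0 0 255;0 0 0 0 0 0 255;0 0 0 0 0 0 255;0 0 0 0 0 0 255;0 0 0 0 0 0 255;0 0 0 0 0 0 255'
python3 -c "from h import *;info()"
```

```text
t: 3.53
tool_pos: [0.5279, 0.3219, 0.0131]
tcp_rot: [179.7, 34.8, 175.1]
ft_force: [0.1, 1.3, 0.9]
gripper_width: 1.0
grasp_force: 0.0
t: 4.37
tool_pos: [0.5274, 0.3225, 0.0129]
tcp_rot: [179.7, 34.8, 175.2]
ft_force: [-0.2, 0.6, -0.0]
gripper_width: 0.323
grasp_force: 0.0
t 4.37 p [527.4 322.5  12.9] rpy [179.7  34.8 175.2] F [-0.2  0.6 -0. ] T [0.14 0.56 0.03] w 28.1 gf 0.0 q [-14.  42. -45. 122.  96.  54. -43.]
```

```bash

python3 -m handwheel '0 0 0 0 0 0 255;0 0 0 0 0 0 255;0 0 0 0 0 0 255;0 0 0 0 0 0 255;0 0 0 0 0 0 255;0 0 0 0 0 0 255;0 0 0 0 0 0 255;0 0 0 0 0 0 255;0 0 0 0 0 0 255;0 0 0 0 0 0 255'
python3 -c "from h import *;info()"
python3 -m handwheel '-.005 0 -.007 0 0 0 255;-.015 0 -.02 0 0 0 255;-.035 0 -.05 0 0 0 255;-.065 0 -.09 0 0 0 255;-.10 0 -.14 0 0 0 255;-.14 0 -.20 0 0 0 255;-.18 0 -.26 0 0 0 255;-.21 0 -.30 0 0 0 255;-.23 0 -.33 0 0 0 255;-.23 0 -.33 0 0 0 255'
python3 -c "
from h import *
info(); snap('wrist','w2'); snap('side','s2'); snap('top','t2')"
```

```text
t: 5.2
tool_pos: [0.5275, 0.322, 0.0129]
tcp_rot: [179.8, 34.8, 175.2]
ft_force: [-0.7, -3.4, 0.7]
gripper_width: 0.227
grasp_force: 29.9
t 5.2 p [527.5 322.   12.9] rpy [179.8  34.8 175.2] F [-0.7 -3.4  0.7] T [-0.56  0.54 -0.47] w 19.8 gf 29.9 q [-14.  42. -45. 122.  96.  54. -43.]
t: 6.03
tool_pos: [0.5281, 0.3243, 0.1778]
tcp_rot: [179.4, 35.1, 175.1]
ft_force: [0.5, 1.4, -4.9]
gripper_width: 0.227
grasp_force: 29.9
t 6.03 p [528.1 324.3 177.8] rpy [179.4  35.1 175.1] F [ 0.5  1.4 -4.9] T [0.26 1.23 0.05] w 19.7 gf 29.9 q [ -5.  26. -54. 117.  72.  53. -19.]
```

```bash
cat >> h.py <<'E'
# tool pose in V-rest frame (grip), set at closing
TQ=frame(0,34.8); TP=R.from_euler('z',4.8,degrees=True).apply(np.array([.5275,.3220,.0129])-V[0]); TP[1]=0
def vtool(o,yaw,pitch=0):  # tool pose for V-rest origin o, yaw
    Q=R.from_euler('ZY',[yaw,pitch],degrees=True); return o+Q.apply(TP),Q*TQ
def vnow():
    a,A,s=cur(); Q=A*TQ.inv(); return a-Q.apply(TP),Q
E
cat > chk.py <<'E'
from h import *
import sys
o,Q=vnow(); print('V now',np.round(o*1000,1),Q.as_euler('ZYX',degrees=True).round(2),'TP',TP)
for tag in sys.argv[1:]:
    L=Q.inv().apply((cloud(tag)-o).reshape(-1,3))*1000
    L=L[np.isfinite(L).all(1)]
    a=L[(abs(L[:,1])<17)&(abs(L[:,1])>11.5)&(L[:,0]>-73)&(L[:,0]<60)&(abs(L[:,2]-6)<9)]
    print(tag,'foot n',len(a), 'z=a*x+b',np.polyfit(a[:,0],a[:,2],1).round(4) if len(a)>20 else '', a[:,0].min() if len(a) else '')
    b=L[(abs(L[:,1])<22)&(L[:,2]>-6)&(L[:,2]<50)&(L[:,0]<-30)&(L[:,0]>-100)]
    print('  rail xmin pct',np.percentile(b[:,0],[.5,2,5]).round(1) if len(b)>20 else '','y',np.percentile(b[:,1],[1,50,99]).round(1) if len(b)>20 else '')
    c=L[(abs(L[:,1])<19)&(L[:,2]>48)&(L[:,2]<95)&(L[:,0]>55)&(L[:,0]<100)]
    print('  plate',len(c),np.percentile(c,[2,50,98],axis=0).round(1).tolist() if len(c)>20 else '')
E
python3 chk.py w2 s2 t2
```

```text
V now [547.1 319.9 159.8] [-4.59  0.09  0.2 ] TP [-0.02038779  0.          0.0129    ]
w2 foot n 901 z=a*x+b [ 0.0367 13.364 ] -72.99917920614634
  rail xmin pct [-74.2 -74.  -73.7] y [-15.    3.5  21.5]
  plate 0 
s2 foot n 86 z=a*x+b [-1.6000e-03  6.7063e+00] -70.58809890433469
  rail xmin pct [-71.6 -71.4 -69.3] y [-21.3 -11.7   8.1]
  plate 63 [[69.2, -18.6, 49.8], [75.5, -4.6, 68.9], [86.5, 16.3, 83.1]]
t2 foot n 59 z=a*x+b [-0.0157  7.0657] -19.185497993434883
  rail xmin pct  y 
  plate 99 [[66.8, -16.8, 48.8], [69.7, -0.7, 72.4], [84.7, 17.0, 84.5]]
```

```bash
python3 - <<'E'
from h import *
Q=R.from_euler('z',ST[1],degrees=True)
for tag in ('side0','s2'):
    z=load(tag); W=cloud(tag); L=Q.inv().apply((W-ST[0]).reshape(-1,3)).reshape(480,640,3)*1000
    m=(abs(L[:,:,1])<45)&(L[:,:,0]>55)&(L[:,:,0]<125)&(L[:,:,2]>0)&(L[:,:,2]<200)
    vv,uu=np.nonzero(m); print(tag,m.sum(),uu.min(),uu.max(),vv.min(),vv.max())
    # normals: classify by local gradient: flange (y const) vs web (x const)
    P=L[m]
    f=P[(P[:,1]<-15)&(P[:,0]>85)&(P[:,2]>20)]; 
    if len(f)>20: print('flange',len(f),np.percentile(f[:,1],[5,50,95]).round(1),'slope y/x',np.polyfit(f[:,0],f[:,1],1).round(3),'x range',f[:,0].min(),f[:,0].max())
    w=P[(P[:,1]>-20)&(P[:,1]<22)&(P[:,0]<88)&(P[:,2]>-50)]
    if len(w)>20: print('web',len(w),np.percentile(w[:,0],[5,50,95]).round(1),'slope x/y',np.polyfit(w[:,1],w[:,0],1).round(3))
# base corners in side view
p=cv2.imread('pics/side0.png'); 
B=cv2.resize(p[130:300,325:445],None,fx=4,fy=4,interpolation=3)
B=B[:600]
# top of upright crop
cv2.imwrite('pics/sb.png',cv2.resize(p[145:295,325:445],None,fx=4,fy=4,interpolation=3))
E
```

```text
side0 1625 405 435 166 245
flange 670 [-28.7 -25.5 -22.1] slope y/x [ 2.3000e-02 -2.7663e+01] x range 85.02091682761791 110.69736333176574
web 500 [73.8 75.9 79. ] slope x/y [2.8000e-02 7.6065e+01]
s2 1621 405 435 165 245
flange 670 [-28.5 -25.4 -22.2] slope y/x [ 2.6000e-02 -2.7889e+01] x range 85.0137328771256 112.72905706664335
web 500 [73.8 75.9 78.5] slope x/y [2.3000e-02 7.5992e+01]
```

View pics/sb.png

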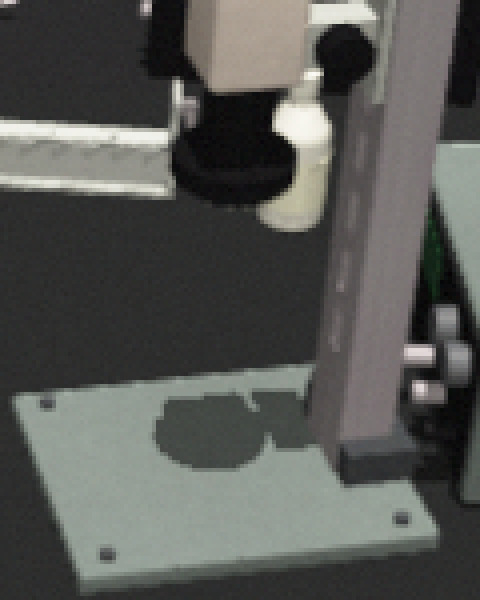

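```bash
python3 - <<'E'
from h import *
z=load('side0'); Q=R.from_euler('z',ST[1],degrees=True)
p=np.array([[362,150],[351,208],[343,271],[334,333],[318,420],[341,483],[370,372],[401,372]])/4+[325,145]-.4
s=ray(z,p[:,0],p[:,1]); M=R.from_rotvec(z['rvec'].ravel()).inv(); o=M.apply(-z['tvec'].ravel()); r=M.apply(np.c_[s,np.ones(len(s))])
o=Q.inv().apply(o-ST[0]); r=Q.inv().apply(r); t=(.0755-o[0])/r[:,0]; print(((o+r*t[:,None])*1000).round(1))
E
```

```text
[[ 75.5  -3.  157.5]
 [ 75.5   1.4 116.7]
 [ 75.5   0.6  74.3]
 [ 75.5   1.5  29.9]
 [ 75.5   7.8 -39.2]
 [ 75.5 -39.8 -51.4]
 [ 75.5 -57.4  42.9]
 [ 75.5 -97.7  71.3]]
```

Slots in the side crop at (351,208), (343,271) and (334,333) back-project to y≈1 and z≈117, 74 and 30 in the seat frame, against the expected 115, 75 and 35. The stand pose is good. I'll carry the V-rest across.

```bash
sed -i 's/ST=(np.array(\[.6142,-.0384,.070\])/ST=(np.array([.6148,-.0384,.070])/' h.py
python3 - <<'E'
from h import *
go(*vtool(np.array([.515,.12,.13]),4))
E
```

```text
shift [ 0.0739 -0.5123  0.0373] turn [-0.0526 -0.0009 -0.0797] deg 8.6 mm 207.6
```

```bash
python3 -m handwheel '.004 -.02 .002 -.002 0 -.003 255;.01 -.07 .005 -.007 0 -.01 255;.02 -.14 .01 -.014 0 -.02 255;.03 -.21 .015 -.02 0 -.03 255;.04 -.28 .02 -.03 0 -.044 255;.05 -.35 .025 -.037 0 -.055 255;.06 -.42 .03 -.044 0 -.066 255;.07 -.48 .035 -.05 0 -.075 255;.074 -.51 .037 -.053 0 -.08 255;.074 -.512 .037 -.053 0 -.08 255'
python3 - <<'E'
from h import *
o,Q=vnow(); print(o.round(4),Q.as_euler('ZYX',degrees=True)); info()
Qs=R.from_euler('z',ST[1],degrees=True)
go(*vtool(ST[0]+Qs.apply([-.075,0,.013]),ST[1]))
E
```

```text
t: 7.02
tool_pos: [0.4928, 0.1136, 0.1413]
tcp_rot: [-179.8, 34.5, -176.2]
ft_force: [-0.7, 0.5, -4.2]
gripper_width: 0.229
grasp_force: 30.0
[0.5131 0.1149 0.1283] [ 3.69568198  0.26867195 -0.19222914]
t 7.02 p [492.8 113.6 141.3] rpy [-179.8   34.5 -176.2] F [-0.7  0.5 -4.2] T [ 0.02  1.21 -0.06] w 19.9 gf 30.0 q [ 21.  12. -51. 137.  86.  22. -11.]
shift [ 0.0292 -0.4305  0.1193] turn [-0.0504 -0.0031 -0.0692] deg 7.7 mm 179.1
```

```bash
python3 -m handwheel '.001 -.01 .005 -.001 0 -.002 255;.004 -.05 .02 -.006 0 -.008 255;.008 -.11 .04 -.013 0 -.018 255;.013 -.18 .06 -.02 0 -.028 255;.017 -.25 .08 -.03 0 -.04 255;.021 -.32 .095 -.037 0 -.05 255;.025 -.38 .11 -.044 0 -.06 255;.028 -.415 .117 -.049 0 -.067 255;.029 -.43 .119 -.05 0 -.069 255;.029 -.43 .119 -.05 -.003 -.069 255'
cat > rel.py <<'E'
from h import *
info(); o,Q=vnow(); Qs=R.from_euler('z',ST[1],degrees=True)
print('V in seat mm',(Qs.inv().apply(o-ST[0])*1000).round(1),'rot ZYX',(Qs.inv()*Q).as_euler('ZYX',degrees=True).round(2))
E
python3 rel.py; python3 - <<'E'
from h import *
snap('wrist','w3');snap('side','s3')
import subprocess
Qs=R.from_euler('z',ST[1],degrees=True)
go(*vtool(ST[0]+Qs.apply([-.020,0,.013]),ST[1]))
p=cv2.imread('pics/s3.png'); cv2.imwrite('pics/s3c.png',cv2.resize(p[130:280,300:450],None,fx=4,fy=4,interpolation=3))
E
python3 chk.py s3
```

```text
t: 7.85
tool_pos: [0.5258, -0.0534, 0.0975]
tcp_rot: [179.7, 35.1, -168.7]
ft_force: [0.6, 0.3, -3.7]
gripper_width: 0.227
grasp_force: 30.0
t 7.85 p [525.8 -53.4  97.5] rpy [ 179.7   35.1 -168.7] F [ 0.6  0.3 -3.7] T [-0.16  1.2  -0.03] w 19.8 gf 30.0 q [ 59.  28. -61. 135. 110.  13.   3.]
V in seat mm [-69.7   3.   14.7] rot ZYX [ 0.05 -0.32  0.25]
shift [-0.0996 -0.016   0.0757] turn [0.0048 0.0035 0.0015] deg 0.6 mm 50.4
V now [545.  -46.1  85. ] [11.75 -0.32  0.28] TP [-0.02038779  0.          0.0129    ]
s3 foot n 132 z=a*x+b [0.0322 6.8716] -59.30701553388574
  rail xmin pct [-65.1 -61.5 -59. ] y [-21.9 -17.2  -8.6]
  plate 99 [[69.6, -18.1, 50.7], [72.5, -4.9, 65.8], [88.6, 11.9, 80.1]]
```

View pics/s3c.png

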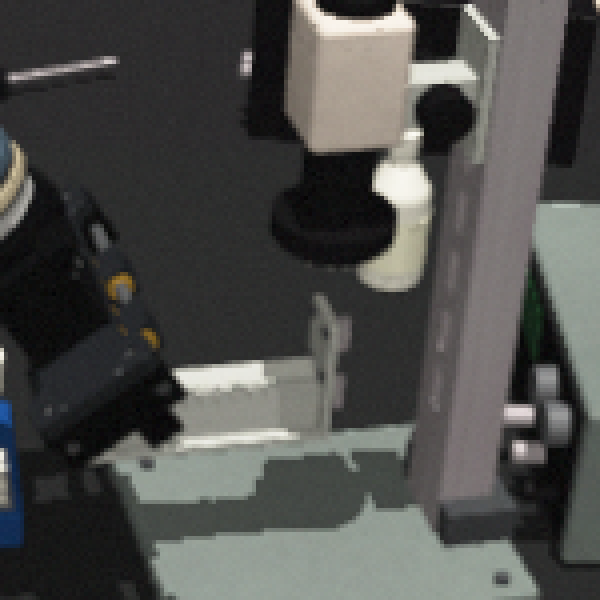

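The side view shows the V-rest held level in front of the upright: back plate at (325,365), claws at (340,330) and (338,390), lowest slots at (447,325) and (438,385), ring light clear above. I'll move closer, then settle.

```bash
python3 -m handwheel '-.01 -.002 .008 0 0 0 255;-.02 -.004 .015 0 0 0 255;-.03 -.006 .023 0 0 0 255;-.04 -.008 .03 .001 .001 0 255;-.05 -.01 .038 .002 .002 0 255;-.06 -.012 .046 .003 .003 0 255;-.07 -.014 .053 .004 .003 0 255;-.08 -.016 .06 .005 .003 0 255;-.085 -.016 .065 .005 .003 0 255;-.085 -.016 .065 .005 .003 0 255'
python3 -m handwheel '0 0 0 0 0 0 255;0 0 0 0 0 0 255;0 0 0 0 0 0 255;0 0 0 0 0 0 255;0 0 0 0 0 0 255;0 0 0 0 0 0 255;0 0 0 0 0 0 255;0 0 0 0 0 0 255;0 0 0 0 0 0 255;0 0 0 0 0 0 255' >/dev/null
python3 rel.py; python3 - <<'E'
from h import *
snap('side','s4'); snap('top','t4')
o,Q=vnow()
L=Q.inv().apply((cloud('s4')-o).reshape(-1,3))*1000
for lab,(y0,y1,z0,z1) in dict(foot=(-20,-11,-4,16),stemtop=(-12,-8,36,48)).items():
    a=L[(L[:,1]>y0)&(L[:,1]<y1)&(L[:,2]>z0)&(L[:,2]<z1)&(L[:,0]>-5)&(L[:,0]<64)]; print(lab,len(a),[ (x,np.median(a[abs(a[:,0]-x)<8,2]).round(1),np.median(a[abs(a[:,0]-x)<8,1]).round(1)) for x in (5,20,35,50)])
a=L[(L[:,0]>-5)&(L[:,0]<60)&(L[:,2]>12)&(L[:,2]<38)&(abs(L[:,1]+10)<5)]; print('stem side y',len(a),np.polyfit(a[:,0],a[:,1],1).round(3))
c=L[(L[:,0]>60)&(L[:,0]<80)&(L[:,1]<-10)&(L[:,1]>-25)&(L[:,2]>45)&(L[:,2]<90)];print('plate',len(c),np.percentile(c,[5,50,95],axis=0).round(1).tolist())
E
python3 chk.py s4 t4
```

```text
t: 8.78
tool_pos: [0.5689, -0.0486, 0.0965]
tcp_rot: [-179.8, 34.9, -168.4]
ft_force: [0.1, -0.4, -4.9]
gripper_width: 0.224
grasp_force: 30.0
t 9.62 p [568.2 -48.9  96.4] rpy [-179.8   34.8 -168.4] F [ 0.7 -0.6 -3.8] T [-0.11  1.18  0.01] w 20.0 gf 30.0 q [ 52.  29. -55. 131. 103.  13.   9.]
V in seat mm [-27.4  -1.1  13.5] rot ZYX [ 0.03 -0.04 -0.2 ]
foot 148 [(5, np.float64(5.2), np.float64(-15.7)), (20, np.float64(5.3), np.float64(-14.2)), (35, np.float64(5.2), np.float64(-14.4)), (50, np.float64(4.4), np.float64(-14.4))]
stemtop 27 [(5, np.float64(37.2), np.float64(-9.8)), (20, np.float64(37.8), np.float64(-9.9)), (35, np.float64(38.6), np.float64(-9.1)), (50, np.float64(37.4), np.float64(-11.3))]
stem side y 250 [ -0.015 -10.732]
plate 51 [[70.1, -21.8, 47.7], [73.3, -17.8, 64.1], [76.6, -12.0, 78.3]]
V now [588.2 -44.8  83.5] [11.43 -0.04 -0.2 ] TP [-0.02038779  0.          0.0129    ]
s4 foot n 127 z=a*x+b [0.0219 6.3218] -55.689621516399484
  rail xmin pct [-64.2 -59.2 -56.5] y [-21.2 -17.8  -8. ]
  plate 119 [[69.7, -18.8, 49.0], [72.5, -3.7, 66.3], [88.2, 15.5, 80.2]]
t4 foot n 50 z=a*x+b [-0.1113  7.7547] -7.344892208764942
  rail xmin pct  y 
  plate 0
```

```bash
python3 -m handwheel '-.002 .003 .001 0 0 0 255;-.006 .003 .004 0 0 0 255;-.010 .003 .007 0 0 0 255;-.015 .003 .0105 0 0 0 255;-.02 .003 .014 0 0 0 255;-.025 .003 .0175 0 0 0 255;-.03 .003 .021 0 0 0 255;-.035 .003 .0245 0 0 0 255;-.041 .003 .0286 0 0 0 255;-.041 .003 .0286 0 0 0 255'
python3 rel.py
```

```text
t: 10.55
tool_pos: [0.5883, -0.0435, 0.0966]
tcp_rot: [-179.8, 34.9, -168.4]
ft_force: [0.5, 0.4, -4.1]
gripper_width: 0.224
grasp_force: 30.0
t 10.55 p [588.3 -43.5  96.6] rpy [-179.8   34.9 -168.4] F [ 0.5  0.4 -4.1] T [-0.12  1.16 -0.02] w 19.5 gf 30.0 q [ 49.  29. -53. 128. 100.  13.  12.]
V in seat mm [-6.6  0.2 13.7] rot ZYX [ 0.04 -0.08 -0.2 ]
```

Claw noses are past the web face with no contact force. I'll continue to plate contact.

```bash
python3 -m handwheel '-.002 0 .0014 0 0 0 255;-.004 0 .0028 0 0 0 255;-.006 0 .0042 0 0 0 255;-.008 0 .0056 0 0 0 255;-.010 0 .007 0 0 0 255;-.012 0 .0084 0 0 0 255;-.014 0 .0098 0 0 0 255;-.0155 0 .0109 0 0 0 255;-.0165 0 .0116 0 0 0 255;-.0165 0 .0116 0 0 0 255'
python3 rel.py
```

```text
t: 11.38
tool_pos: [0.5935, -0.0428, 0.0952]
tcp_rot: [-179.7, 34.7, -168.5]
ft_force: [-9.4, -2.1, 2.0]
gripper_width: 0.225
grasp_force: 30.0
t 11.38 p [593.5 -42.8  95.2] rpy [-179.7   34.7 -168.5] F [-9.4 -2.1  2. ] T [-0.37  1.86 -0.03] w 19.6 gf 30.0 q [ 48.  30. -53. 128.  98.  14.  13.]
V in seat mm [-1.4 -0.1 12.2] rot ZYX [-0.03  0.14 -0.24]
```

```bash
python3 -m handwheel '.002 0 -.0014 0 0 0 255;.004 0 .0015 0 0 0 255;.006 0 .0044 0 0 0 255;.008 0 .0072 0 0 0 255;.010 0 .010 0 0 0 255;.012 0 .013 0 0 0 255;.014 0 .016 0 0 0 255;.016 0 .019 0 0 0 255;.0175 0 .021 0 0 0 255;.0175 0 .021 0 0 0 255'
python3 rel.py
```

```text
t: 12.22
tool_pos: [0.5934, -0.0427, 0.0844]
tcp_rot: [-179.8, 34.7, -168.5]
ft_force: [-4.1, -0.8, -4.8]
gripper_width: 0.227
grasp_force: 30.0
t 12.22 p [593.4 -42.7  84.4] rpy [-179.8   34.7 -168.5] F [-4.1 -0.8 -4.8] T [-0.35  1.98  0.  ] w 19.7 gf 30.0 q [ 49.  32. -54. 128. 103.  16.   9.]
V in seat mm [-1.4 -0.   1.5] rot ZYX [-0.02  0.08 -0.17]
```

```bash
python3 -m handwheel '.0007 0 .001 0 0 0 255;.0014 0 .002 0 0 0 255;.0021 0 .003 0 0 0 255;.0028 0 .004 0 0 0 255;.0035 0 .005 0 0 0 255;.0042 0 .006 0 0 0 255;.005 0 .0072 0 0 0 255;.0057 0 .0082 0 0 0 255;.0057 0 .0082 0 0 0 255;.0057 0 .0082 0 0 0 255'
python3 rel.py
```

```text
t: 13.05
tool_pos: [0.5934, -0.0428, 0.081]
tcp_rot: [-179.7, 34.8, -168.4]
ft_force: [-10.6, -2.9, 3.1]
gripper_width: 0.227
grasp_force: 30.0
t 13.05 p [593.4 -42.8  81. ] rpy [-179.7   34.8 -168.4] F [-10.6  -2.9   3.1] T [-0.42  1.79 -0.13] w 19.8 gf 30.0 q [ 49.  33. -55. 128. 105.  17.   8.]
V in seat mm [-1.5 -0.2 -1.9] rot ZYX [-0.01  0.05 -0.25]
```

```bash
python3 - <<'E'
from h import *
snap('side','s5')
z=load('s5'); Q=R.from_euler('z',ST[1],degrees=True); o=ST[0]
L=Q.inv().apply((cloud('s5')-o).reshape(-1,3))*1000
a=L[(L[:,1]>-20)&(L[:,1]<-11)&(L[:,2]>-10)&(L[:,2]<16)&(L[:,0]>-8)&(L[:,0]<64)]; print('foot',len(a),np.polyfit(a[:,0],a[:,2],1).round(4),[(x,np.median(a[abs(a[:,0]-x)<8,2]).round(1)) for x in (5,20,35,50)])
c=L[(L[:,0]>60)&(L[:,0]<78)&(L[:,1]<-10)&(L[:,1]>-25)&(L[:,2]>45)&(L[:,2]<95)];print('plate',len(c),np.percentile(c,[5,50,95],axis=0).round(1).tolist())
p=cv2.imread('pics/s5.png'); im=cv2.resize(p[175:275,335:455],None,fx=6,fy=6,interpolation=3)
K=np.array([[z['fx'],0,z['cx']],[0,z['fy'],z['cy']],[0,0,1]],float)
M=np.array([[-0,-10,42],[69,-10,42],[69,-18,6],[0,-18,6],[69,-18,80],[69,18,80],[75,-18,80],[0,-18,0],[69,-18,0]])/1000
for q in cv2.projectPoints(o+Q.apply(M),z['rvec'],z['tvec'],K,np.array([float(z['k1']),0,0,0]))[0][:,0]:
    q=(q-[335,175]+.4)*6; cv2.circle(im,tuple(int(round(v)) for v in q),3,(0,0,255),1); print(q.round(0))
cv2.imwrite('pics/s5c.png',im)
E
```

```text
foot 143 [-0.0135  5.4871] [(5, np.float64(3.9)), (20, np.float64(4.7)), (35, np.float64(5.3)), (50, np.float64(3.5))]
plate 88 [[67.9, -23.9, 47.1], [72.9, -17.8, 66.5], [76.8, -11.9, 91.8]]
[270. 329.]
[440. 312.]
[436. 398.]
[268. 416.]
[458. 242.]
[427. 192.]
[472. 240.]
[267. 428.]
[434. 411.]
```

View pics/s5c.png

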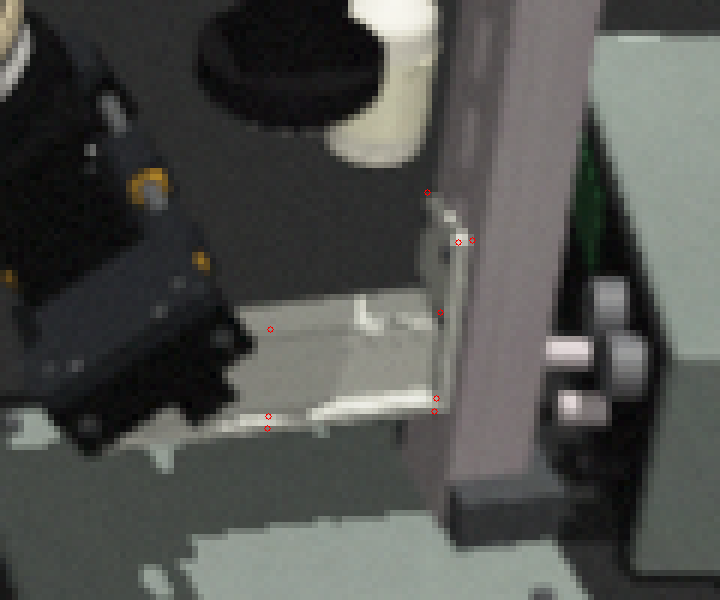

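The overlay of the home pose matches: plate corner at (458,242), foot at (436,405). I'll press a little more to confirm it's against a hard stop.

```bash
python3 -m handwheel '.0005 0 .0008 0 0 0 255;.001 0 .0016 0 0 0 255;.0016 0 .0023 0 0 0 255;.0021 0 .0031 0 0 0 255;.0021 0 .0031 0 0 0 255;.0021 0 .0031 0 0 0 255;.0021 0 .0031 0 0 0 255;.0021 0 .0031 0 0 0 255;.0021 0 .0031 0 0 0 255;.0021 0 .0031 0 0 0 255'
python3 rel.py
```

```text
t: 13.93
tool_pos: [0.5933, -0.043, 0.0797]
tcp_rot: [-179.7, 34.8, -168.4]
ft_force: [-12.6, -4.0, 5.9]
gripper_width: 0.226
grasp_force: 30.0
t 13.93 p [593.3 -43.   79.7] rpy [-179.7   34.8 -168.4] F [-12.6  -4.    5.9] T [-0.51  1.83 -0.14] w 19.7 gf 30.0 q [ 49.  33. -55. 128. 105.  17.   8.]
V in seat mm [-1.6 -0.3 -3.3] rot ZYX [-0.02  0.04 -0.27]
```

The tool sank 3 mm with little force, so the rail is pivoting in the pads with its open end down. I'll raise the grip a little, pitch the claws down, and press again.

```bash
python3 -m handwheel '-.003 0 -.0041 0 .006 0 255;-.0045 0 -.0062 0 .012 0 255;-.0045 0 -.0062 0 .02 0 255;-.0045 0 -.0062 0 .028 0 255;-.0045 0 -.0062 0 .035 0 255;-.0045 0 -.0062 0 .04 0 255;-.0045 0 -.0062 0 .04 0 255;-.0045 0 -.0062 0 .04 0 255;-.0045 0 -.0062 0 .04 0 255;-.0045 0 -.0062 0 .04 0 255'
python3 rel.py
python3 -m handwheel '.0007 0 .001 0 0 0 255;.0014 0 .002 0 0 0 255;.0021 0 .003 0 0 0 255;.0028 0 .004 0 0 0 255;.0035 0 .005 0 0 0 255;.0042 0 .006 0 0 0 255;.0042 0 .006 0 0 0 255;.0042 0 .006 0 0 0 255;.0042 0 .006 0 0 0 255;.0042 0 .006 0 0 0 255'
python3 rel.py
```

```text
t: 14.77
tool_pos: [0.5933, -0.0431, 0.0823]
tcp_rot: [-179.7, 31.1, -168.4]
ft_force: [-8.7, -3.2, 1.8]
gripper_width: 0.227
grasp_force: 30.0
t 14.77 p [593.3 -43.1  82.3] rpy [-179.7   31.1 -168.4] F [-8.7 -3.2  1.8] T [-0.38  1.81 -0.03] w 19.8 gf 30.0 q [ 46.  31. -51. 126.  84.  15.  27.]
V in seat mm [-2.5 -0.4 -1.8] rot ZYX [-0.04  3.7  -0.3 ]
t: 15.6
tool_pos: [0.5931, -0.0431, 0.0796]
tcp_rot: [-179.6, 31.1, -168.4]
ft_force: [-10.4, -2.9, 3.9]
gripper_width: 0.226
grasp_force: 30.0
t 15.6 p [593.1 -43.1  79.6] rpy [-179.6   31.1 -168.4] F [-10.4  -2.9   3.9] T [-0.33  1.88 -0.01] w 19.7 gf 30.0 q [ 45.  31. -51. 126.  85.  15.  26.]
V in seat mm [-2.7 -0.4 -4.6] rot ZYX [-0.04  3.68 -0.31]
```

```bash
python3 -m handwheel '-.0005 0 -.002 0 0 0 255;-.001 0 -.004 0 0 0 255;-.0015 0 -.006 0 0 0 255;-.0018 0 -.0077 0 0 0 255;-.0018 0 -.0077 0 0 0 255;-.0018 0 -.0077 0 0 0 255;-.0018 0 -.0077 0 0 0 255;-.0018 0 -.0077 0 0 0 255;-.0018 0 -.0077 0 0 0 255;-.0018 0 -.0077 0 0 0 255'
python3 rel.py
python3 -m handwheel '0 0 0 0 0 0 120;0 0 0 0 0 0 120;0 0 0 0 0 0 120;0 0 0 0 0 0 120;0 0 0 0 0 0 120;0 0 0 0 0 0 120;0 0 0 0 0 0 120;0 0 0 0 0 0 120;0 0 0 0 0 0 120;0 0 0 0 0 0 120'
python3 -m handwheel '0 0 -.01 0 0 0 120;0 0 -.03 0 0 0 120;0 0 -.06 0 0 0 120;0 0 -.09 0 0 0 120;0 0 -.12 0 0 0 120;0 0 -.15 0 0 0 120;0 0 -.18 0 0 0 120;0 0 -.2 0 0 0 120;0 0 -.2 0 0 0 120;0 0 -.2 0 0 0 120'
cat > ov.py <<'E'
# overlay home-pose model on wrist + side shots
from h import *
import sys
tag=sys.argv[1]; x0,y0,w,h,f=map(int,sys.argv[2:7])
z=load(tag); Q=R.from_euler('z',ST[1],degrees=True); o=ST[0]
K=np.array([[z['fx'],0,z['cx']],[0,z['fy'],z['cy']],[0,0,1]],float)
im=cv2.resize(z['p'][y0:y0+h,x0:x0+w,::-1],None,fx=f,fy=f,interpolation=3)
M=np.array([[-75,-10,42],[-75,10,42],[69,-10,42],[69,10,42],[69,-18,80],[69,18,80],[75,-18,80],[75,18,80],[-75,-18,6],[-75,18,6],[-75,-18,0],[-75,18,0],[75,-25,110],[75,25,110],[75,0,102],[75,0,128]])/1000
for q in cv2.projectPoints(o+Q.apply(M),z['rvec'],z['tvec'],K,np.array([float(z['k1']),0,0,0]))[0][:,0]:
    q=(q-[x0,y0]+.4)*f; cv2.circle(im,tuple(int(round(v)) for v in q),3,(0,0,255),1); print(q.round(0),end=' ')
cv2.imwrite(f'pics/{tag}_ov.png',im)
E
python3 - <<'E'
from h import *
info(); snap('wrist','w6'); snap('side','s6')
E
python3 ov.py w6 0 0 640 480 1; python3 ov.py s6 335 175 120 100 6
```

```text
t: 16.43
tool_pos: [0.5932, -0.0427, 0.0828]
tcp_rot: [-179.8, 31.2, -168.5]
ft_force: [-4.1, -1.5, -5.9]
gripper_width: 0.23
grasp_force: 30.0
t 16.43 p [593.2 -42.7  82.8] rpy [-179.8   31.2 -168.5] F [-4.1 -1.5 -5.9] T [-0.4   2.11 -0.04] w 20.0 gf 30.0 q [ 46.  31. -52. 126.  84.  15.  27.]
V in seat mm [-2.5  0.  -1.3] rot ZYX [-0.    3.6  -0.21]
t: 17.27
tool_pos: [0.5934, -0.0425, 0.0831]
tcp_rot: [-179.8, 31.2, -168.4]
ft_force: [0.3, -0.5, -0.7]
gripper_width: 0.528
grasp_force: 0.0
t: 18.1
tool_pos: [0.5527, -0.051, 0.1515]
tcp_rot: [-179.8, 31.3, -168.5]
ft_force: [0.7, -0.4, -0.1]
gripper_width: 0.53
grasp_force: 0.0
t 18.1 p [552.7 -51.  151.5] rpy [-179.8   31.3 -168.5] F [ 0.7 -0.4 -0.1] T [0.04 0.5  0.03] w 46.1 gf 0.0 q [ 64.  26. -70. 127.  59.  20.  52.]
[295. 226.] [339. 226.] [304. 368.] [332. 368.] [290. 422.] [345. 422.] [290. 425.] [345. 426.] [283. 176.] [352. 176.] [283. 169.] [352. 169.] [277. 475.] [358. 475.] [317. 461.] [317. 509.] [ 82. 348.] [ 70. 318.] [440. 312.] [423. 284.] [458. 242.] [427. 192.] [472. 240.] [442. 191.] [ 82. 435.] [ 60. 382.] [ 82. 448.] [ 60. 394.] [488. 184.] [445. 116.] [464. 167.] [471. 109.]
```

View pics/s6_ov.png

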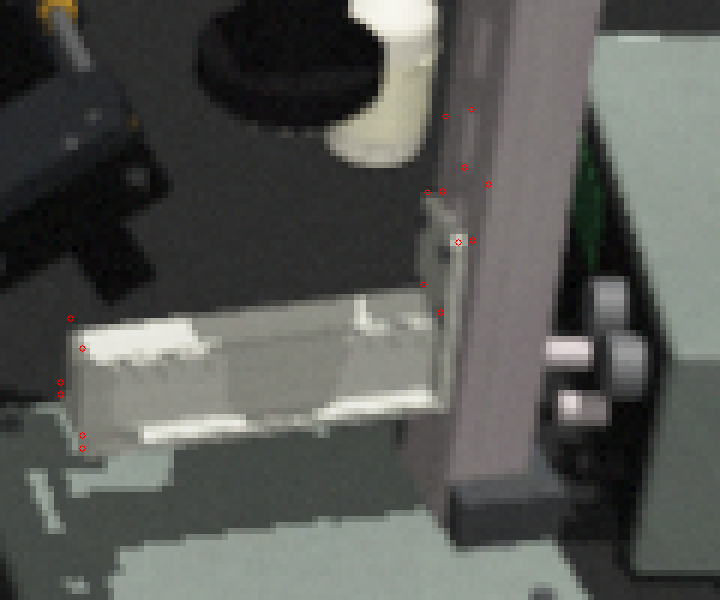

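The side view shows the V-rest hanging at the upright: plate corner at (460,238) as predicted, open end about 12 crop px (≈3-4 mm) low, which is within the hook slack. I'll compare heights in the depth data.

```bash
cat > ht.py <<'E'
from h import *
import sys
Q=R.from_euler('z',ST[1],degrees=True)
def rep(tag,off):
    L=Q.inv().apply((cloud(tag)-ST[0]).reshape(-1,3))*1000-off
    I=load(tag)['p'].reshape(-1,3).astype(int).sum(1)
    out=[]
    for x in range(-60,70,10):
        k=(abs(L[:,0]-x)<6)
        st=L[k&(abs(L[:,1]+10)<4)&(L[:,2]>-10)&(L[:,2]<60)]   # stem side face
        ft=L[k&(L[:,1]>-18)&(L[:,1]<-12)&(abs(L[:,2]-6)<10)&(I>450)]
        out.append((x,len(ft),round(float(np.median(ft[:,2])),1) if len(ft)>2 else None, round(float(np.percentile(st[:,2],98)),1) if len(st)>5 else None))
    print(tag,out)
    pl=L[(L[:,0]>66)&(L[:,0]<78)&(abs(L[:,1])<19)&(L[:,2]>40)&(L[:,2]<100)&(I>300)]
    print('  plate top z',np.sort(pl[:,2])[-8:].round(1), len(pl))
    b=L[(L[:,0]>0)&(L[:,0]<80)&(L[:,1]<-40)&(L[:,1]>-85)&(L[:,2]<-30)]+off; print('  base top',np.median(b[:,2]).round(2))
if __name__=='__main__':
    rep('s4',np.array([-27.4,-1.1,13.5]))
    for t in sys.argv[1:]: rep(t,np.zeros(3))
E
python3 ht.py s5 s6
```

```text
s4 [(-60, 0, None, None), (-50, 0, None, None), (-40, 0, None, 10.4), (-30, 0, None, 8.3), (-20, 1, None, None), (-10, 10, 5.6, 33.2), (0, 8, 4.4, 39.9), (10, 8, 4.6, 37.2), (20, 1, None, 40.8), (30, 0, None, 38.0), (40, 3, 2.7, 40.6), (50, 6, 5.0, 40.7), (60, 11, 4.7, 37.4)]
  plate top z [78.2 78.4 78.6 78.8 79.  79.5 79.8 80.4] 47
  base top -54.58
s5 [(-60, 0, None, None), (-50, 0, None, None), (-40, 0, None, 9.2), (-30, 0, None, None), (-20, 2, None, 23.6), (-10, 6, 2.3, 39.2), (0, 8, 2.4, 38.7), (10, 2, None, 39.7), (20, 5, 3.1, 40.3), (30, 8, 3.0, 39.1), (40, 12, 3.2, 38.0), (50, 9, 5.5, 38.0), (60, 8, 5.8, 38.1)]
  plate top z [79.1 79.2 79.2 79.5 80.5 80.7 81.7 82.6] 62
  base top -54.42
s6 [(-60, 0, None, 37.2), (-50, 5, 1.6, 36.8), (-40, 11, 1.6, 36.8), (-30, 10, 3.9, 35.5), (-20, 9, 2.5, 36.8), (-10, 7, 1.2, 35.7), (0, 2, None, 38.9), (10, 1, None, 36.7), (20, 3, 3.5, 38.8), (30, 8, 3.7, 37.2), (40, 12, 5.2, 39.3), (50, 8, 4.3, 39.3), (60, 7, 4.7, 39.0)]
  plate top z [78.4 79.  79.3 79.5 79.5 79.7 81.  83.3] 54
  base top -54.26
```

At the plate the V-rest is at home height to within 1 mm, with a ~1.7° droop from hook slack. It descended freely, then took about 11 N with no further descent at the claws. Now the bar, keeping the fingers at ~46 mm so they miss the short bar.

```bash
cat >> h.py <<'E'
BAR=(np.array([.500,-.2183,.036]),-15.0); D=.012; LB=32
def bartool(c,yaw,lean=LB,back=.003,d=D):
    Q=frame(yaw,lean); a=R.from_euler('z',yaw,degrees=True).apply([-back,0,0]); return c+a+Q.apply([0,0,d]),Q
E
python3 - <<'E'
from h import *
p,Q=bartool(*BAR); print(p); go(p-.09*Q.apply([0,0,1])+[0,0,.02],Q)
E
```

```text
[ 0.50324457 -0.21916938  0.02582342]
shift [ 0.3043 -0.3351 -0.0985] turn [ 0.152  -0.0081  0.2511] deg 26.4 mm 185.3
```

```bash
python3 -m handwheel '.0 -.02 -.05 .005 0 .01 120;.02 -.07 -.09 .02 0 .035 120;.06 -.12 -.1 .04 0 .07 120;.1 -.17 -.1 .06 0 .1 120;.15 -.22 -.1 .08 -.002 .14 120;.2 -.27 -.1 .11 -.004 .18 120;.25 -.31 -.099 .13 -.006 .22 120;.29 -.33 -.0985 .15 -.008 .245 120;.304 -.335 -.0985 .152 -.008 .251 120;.304 -.335 -.0985 .152 -.008 .251 120'
cat > wbar.py <<'E'
from h import *
import sys
tag=sys.argv[1]; info(); snap('wrist',tag)
W=cloud(tag); P=W.reshape(-1,3)
Qb=R.from_euler('z',BAR[1],degrees=True); L=Qb.inv().apply(P-[BAR[0][0],BAR[0][1],0])*1000
k=(abs(L[:,1])<16)&(abs(L[:,0])<75)&(L[:,2]>38)&(L[:,2]<55); a=L[k]
r=cv2.minAreaRect(a[:,:2].astype(np.float32)); print('bar in est frame',len(a),r,'z98',np.percentile(a[:,2],[50,98]))
t=a[a[:,2]>44]; print('ridge fit y=ax+b',np.polyfit(t[:,0],t[:,1],1),'x',np.percentile(t[:,0],[.5,99.5]))
p,Q=bartool(*BAR); go(p-.06*Q.apply([0,0,1]),Q); go(p,Q)
E
python3 wbar.py w7
```

```text
t: 19.03
tool_pos: [0.4551, -0.2069, 0.1206]
tcp_rot: [-180.0, 31.8, 165.0]
ft_force: [-0.6, 0.5, 0.1]
gripper_width: 0.529
grasp_force: 0.0
t 19.03 p [ 455.1 -206.9  120.6] rpy [-180.    31.8  165. ] F [-0.6  0.5  0.1] T [ 0.27  0.49 -0.01] w 46.0 gf 0.0 q [ 76.  18. -60. 137.  83.  13.  17.]
bar in est frame 4316 ((-1.5308341979980469, -1.9316043853759766), (21.24220848083496, 111.20640563964844), 89.81611633300781) z98 [45.45273974 47.55381467]
ridge fit y=ax+b [-0.00256026 -1.89487036] x [-56.06633357  52.64524897]
shift [ 0.0241 -0.0011  0.1173] turn [ 0.0006 -0.0011  0.0007] deg 0.1 mm 47.9
shift [ 0.0239 -0.0012  0.2673] turn [ 0.0006 -0.0011  0.0007] deg 0.1 mm 107.4
```

The wrist depth view confirms a 111 mm bar with its top at 47 mm, offset by (-1.5,-1.9) mm from my estimate. I'll descend.

```bash
sed -i 's/BAR=(np.array(\[.500,-.2183,.036\])/BAR=(np.array([.4982,-.2194,.036])/' h.py
python3 -m handwheel '.027 -.005 .02 0 0 0 120;.027 -.005 .05 0 0 0 120;.027 -.005 .085 0 0 0 120;.027 -.005 .12 0 0 0 120;.027 -.005 .15 0 0 0 120;.027 -.005 .18 0 0 0 120;.027 -.005 .21 0 0 0 120;.027 -.005 .24 0 0 0 120;.027 -.005 .265 0 0 0 120;.027 -.005 .265 0 0 0 120'
python3 -c "
from h import *
info(); go(*bartool(*BAR))"
```

```text
t: 19.92
tool_pos: [0.5036, -0.2201, 0.0258]
tcp_rot: [179.8, 31.9, 165.0]
ft_force: [-0.5, 0.7, 0.1]
gripper_width: 0.528
grasp_force: 0.0
t 19.92 p [ 503.6 -220.1   25.8] rpy [179.8  31.9 165. ] F [-0.5  0.7  0.1] T [ 0.25  0.47 -0.01] w 46.0 gf 0.0 q [ 68.  40. -59. 134. 115.  30.  -8.]
shift [ 0.0043 -0.0018 -0.0028] turn [ 0.0017 -0.0008 -0.0003] deg 0.2 mm 2.2
```

```bash
python3 -m handwheel '0 0 0 0 0 0 255;0 0 0 0 0 0 255;0 0 0 0 0 0 255;0 0 0 0 0 0 255;0 0 0 0 0 0 255;0 0 0 0 0 0 255;0 0 0 0 0 0 255;0 0 0 0 0 0 255;0 0 0 0 0 0 255;0 0 0 0 0 0 255'
python3 -c "from h import *;info()"
python3 -m handwheel '-.005 0 -.008 0 0 0 255;-.013 0 -.021 0 0 0 255;-.026 0 -.042 0 0 0 255;-.04 0 -.064 0 0 0 255;-.06 0 -.096 0 0 0 255;-.08 0 -.13 0 0 0 255;-.1 0 -.16 0 0 0 255;-.12 0 -.19 0 0 0 255;-.13 0 -.21 0 0 0 255;-.13 0 -.21 0 0 0 255'
python3 - <<'E'
from h import *
info(); snap('side','s8'); snap('top','t8')
# bar pose in hand from side+top clouds
a,A,s=cur(); p,Q=bartool(BAR[0],BAR[1]); 
yaw=A.as_euler('xyz',degrees=True)[2]-180; c=a-A.apply([0,0,D]); Qb=R.from_euler('z',yaw,degrees=True)
for t in ('s8','t8'):
    L=Qb.inv().apply((cloud(t)-c).reshape(-1,3))*1000; k=(abs(L[:,1])<16)&(abs(L[:,2])<16)&(abs(L[:,0])<90); b=L[k]
    f=b[b[:,0]>15]; print(t,len(b),'x',np.percentile(b[:,0],[1,99]).round(1),'front half: z slope',np.polyfit(f[:,0],f[:,2],1).round(3),'y slope',np.polyfit(f[:,0],f[:,1],1).round(3))
Qs=R.from_euler('z',ST[1],degrees=True)
for dz in (.1,.0): go(*bartool(ST[0]+Qs.apply([-.048,0,.0486+dz]),ST[1]))
E
```

```text
t: 20.75
tool_pos: [0.5022, -0.2217, 0.0274]
tcp_rot: [-179.9, 32.1, 165.0]
ft_force: [-4.4, -1.9, 7.2]
gripper_width: 0.245
grasp_force: 30.0
t 20.75 p [ 502.2 -221.7   27.4] rpy [-179.9   32.1  165. ] F [-4.4 -1.9  7.2] T [-0.29  0.51 -0.38] w 21.3 gf 30.0 q [ 69.  40. -59. 134. 116.  30.  -8.]
t: 21.58
tool_pos: [0.503, -0.2203, 0.1282]
tcp_rot: [-179.9, 32.2, 165.1]
ft_force: [0.1, 0.4, -1.2]
gripper_width: 0.244
grasp_force: 30.0
t 21.58 p [ 503.  -220.3  128.2] rpy [-179.9   32.2  165.1] F [ 0.1  0.4 -1.2] T [0.3  0.61 0.  ] w 21.2 gf 30.0 q [ 71.  22. -58. 131.  78.  16.  23.]
s8 368 x [-31.6  60.9] front half: z slope [-0.02   5.005] y slope [ 0.048 -8.25 ]
t8 173 x [-5.9 58.6] front half: z slope [-0.013  7.413] y slope [1.000e-03 2.728e+00]
shift [-0.1567  0.4629 -0.1453] turn [-0.1556  0.0005 -0.2482] deg 26.4 mm 204.0
shift [-0.024   0.4631  0.0665] turn [-0.1556  0.0005 -0.2482] deg 26.4 mm 187.4
```

```bash
python3 - <<'E'
from h import *
Qs=R.from_euler('z',ST[1],degrees=True)
go(*bartool(ST[0]+Qs.apply([-.070,0,.0486+.05]),ST[1]))
E
```

```text
shift [-0.0486  0.4386 -0.0655] turn [-0.1556  0.0005 -0.2482] deg 26.4 mm 178.4
```

```bash
python3 -m handwheel '-.015 .01 -.025 -.004 0 -.006 255;-.03 .05 -.05 -.02 0 -.03 255;-.045 .1 -.065 -.035 0 -.057 255;-.049 .16 -.066 -.057 0 -.09 255;-.049 .22 -.066 -.078 0 -.125 255;-.049 .28 -.066 -.1 0 -.16 255;-.049 .34 -.066 -.12 0 -.195 255;-.049 .4 -.066 -.142 0 -.225 255;-.049 .43 -.066 -.153 0 -.245 255;-.049 .439 -.066 -.156 0 -.248 255'
python3 -m handwheel '0 0 0 0 0 0 255;0 0 0 0 0 0 255;0 0 0 0 0 0 255;0 0 0 0 0 0 255;0 0 0 0 0 0 255;0 0 0 0 0 0 255;0 0 0 0 0 0 255;0 0 0 0 0 0 255;0 0 0 0 0 0 255;0 0 0 0 0 0 255' >/dev/null
cat > relb.py <<'E'
from h import *
info(); a,A,s=cur(); Qs=R.from_euler('z',ST[1],degrees=True)
c=a-A.apply([0,0,D]); print('bar-grip pt in seat mm',(Qs.inv().apply(c-ST[0])*1000).round(1),'tool-frame rot',((A*frame(ST[1],LB).inv())).as_rotvec(degrees=True).round(2))
go(*bartool(ST[0]+Qs.apply([-.048,0,.0486+.02]),ST[1]))
E
python3 relb.py
python3 -c "
from h import *
snap('wrist','w9');snap('side','s9')
Qs=R.from_euler('z',ST[1],degrees=True)
for t in ('w9',):
    L=Qs.inv().apply((cloud(t)-ST[0]).reshape(-1,3))*1000
    k=(abs(L[:,1])<30)&(L[:,2]>-10)&(L[:,2]<60)&(L[:,0]>-85)&(L[:,0]<72)
    L=L[k]
    for x in range(-80,71,10):
        b=L[abs(L[:,0]-x)<5]; print(x,len(b), 'foot y',np.percentile(b[(b[:,2]<15),1],[1,99]).round(1) if (b[:,2]<15).sum()>10 else '','top',np.percentile(b[b[:,2]>33],[2,98],axis=0)[:,1:].round(1).tolist() if (b[:,2]>33).sum()>10 else '')
"
```

```text
t: 22.52
tool_pos: [0.5498, -0.0497, 0.158]
tcp_rot: [179.8, 32.0, -168.5]
ft_force: [-0.6, -0.5, -1.1]
gripper_width: 0.247
grasp_force: 30.0
t 23.35 p [549.8 -51.7 158.6] rpy [ 179.9   32.  -168.7] F [-0.1 -0.4 -0.9] T [-0.05  0.61  0.01] w 21.3 gf 30.0 q [ 68.  28. -75. 128.  62.  22.  50.]
bar-grip pt in seat mm [-72.7  -0.1  98.7] tool-frame rot [ 0.08 -0.02 -0.01]
shift [-0.0061  0.0003  0.0927] turn [ 0.0006  0.0004 -0.0006] deg 0.1 mm 37.1
-80 1647 foot y [-14.8  17.2] top [[-9.3, 33.1], [9.9, 38.4]]
-70 1000 foot y [-17.6  18. ] top [[-9.5, 33.1], [9.9, 38.2]]
-60 338 foot y [-17.4  18.1] top 
-50 272 foot y [-17.4  18.2] top 
-40 210 foot y [-17.3  18.2] top 
-30 8 foot y  top 
-20 0 foot y  top 
-10 0 foot y  top 
0 0 foot y  top 
10 0 foot y  top 
20 0 foot y  top 
30 0 foot y  top 
40 0 foot y  top 
50 0 foot y  top 
60 0 foot y  top 
70 0 foot y  top
```

```bash
python3 -m handwheel '-.001 .001 .007 0 -.003 0 255;-.002 .001 .017 0 -.006 0 255;-.002 .001 .03 0 -.01 0 255;-.003 .001 .043 0 -.014 0 255;-.004 .001 .056 0 -.018 0 255;-.005 .001 .069 0 -.022 0 255;-.006 .001 .08 0 -.025 0 255;-.006 .001 .088 0 -.028 0 255;-.006 .001 .092 0 -.028 0 255;-.006 .001 .092 0 -.028 0 255'
python3 relb.py; python3 - <<'E'
from h import *
snap('side','s10')
Qs=R.from_euler('z',ST[1],degrees=True); L=Qs.inv().apply((cloud('s10')-ST[0]).reshape(-1,3))*1000
for x in range(-100,70,10):
    b=L[(abs(L[:,0]-x)<5)&(abs(L[:,1])<16)&(L[:,2]>25)&(L[:,2]<100)]; print(x,len(b),np.percentile(b[:,2],[50,97]).round(1) if len(b)>5 else '',end=' | ')
E
```

```text
t: 24.28
tool_pos: [0.5708, -0.0467, 0.1283]
tcp_rot: [179.9, 34.5, -168.6]
ft_force: [-0.1, 0.4, -0.8]
gripper_width: 0.243
grasp_force: 30.0
t 24.28 p [570.8 -46.7 128.3] rpy [ 179.9   34.5 -168.6] F [-0.1  0.4 -0.8] T [-0.11  0.7   0.05] w 21.1 gf 30.0 q [ 58.  27. -63. 129.  80.  15.  32.]
bar-grip pt in seat mm [-51.6   0.6  68.2] tool-frame rot [ 0.59 -2.46  0.02]
shift [-0.0005 -0.0015 -0.0001] turn [ 0.001   0.0281 -0.0003] deg 2.5 mm 0.6
-100 0  | -90 0  | -80 1  | -70 43 [31.6 37.2] | -60 40 [33.3 57.5] | -50 33 [32.6 62.8] | -40 47 [33.2 72.9] | -30 63 [39.5 75.8] | -20 81 [40.1 77.3] | -10 77 [62.7 77.7] | 0 81 [55.9 79.1] | 10 45 [35.1 76.8] | 20 40 [34.3 39. ] | 30 40 [34.  40.1] | 40 40 [35.1 40.8] | 50 45 [34.3 41. ] | 60 37 [34.5 40.9] |
```

```bash
python3 -m handwheel '.002 -.0007 .003 0 0 0 255;.005 -.0007 .007 0 0 0 255;.008 -.0007 .011 0 0 0 255;.011 -.0007 .016 0 0 0 255;.014 -.0007 .02 0 0 0 255;.017 -.0007 .025 0 0 0 255;.02 -.0007 .029 0 0 0 255;.022 -.0007 .032 0 0 0 255;.024 -.0007 .035 0 0 0 255;.024 -.0007 .035 0 0 0 255'
python3 relb.py
```

```text
t: 25.17
tool_pos: [0.5708, -0.0472, 0.1113]
tcp_rot: [179.9, 34.5, -168.7]
ft_force: [0.1, 0.1, -0.2]
gripper_width: 0.25
grasp_force: 30.0
t 25.17 p [570.8 -47.2 111.3] rpy [ 179.9   34.5 -168.7] F [ 0.1  0.1 -0.2] T [-0.07  0.68  0.01] w 21.8 gf 30.0 q [ 56.  29. -61. 129.  90.  15.  22.]
bar-grip pt in seat mm [-51.7   0.1  51.2] tool-frame rot [ 0.59 -2.46 -0.01]
shift [-0.0248 -0.0002 -0.0349] turn [ 0.0008  0.0281 -0.0006] deg 2.5 mm 17.1
```

```bash
python3 -m handwheel '.0007 0 .001 0 0 0 255;.0014 0 .002 0 0 0 255;.0021 0 .003 0 0 0 255;.0028 0 .004 0 0 0 255;.0035 0 .005 0 0 0 255;.0042 0 .006 0 0 0 255;.0049 0 .007 0 0 0 255;.0056 0 .008 0 0 0 255;.0056 0 .008 0 0 0 255;.0056 0 .008 0 0 0 255'
python3 relb.py
```

```text
t: 26.0
tool_pos: [0.571, -0.0473, 0.1078]
tcp_rot: [179.9, 34.6, -168.7]
ft_force: [-0.5, -0.2, -1.1]
gripper_width: 0.24
grasp_force: 30.0
t 26.0 p [571.  -47.3 107.8] rpy [ 179.9   34.6 -168.7] F [-0.5 -0.2 -1.1] T [-0.04  0.63 -0.08] w 20.9 gf 30.0 q [ 56.  30. -61. 130.  92.  15.  20.]
bar-grip pt in seat mm [-51.5  -0.   47.7] tool-frame rot [ 0.57 -2.5  -0.02]
shift [-0.0295  0.0002 -0.0424] turn [ 0.0005  0.0284 -0.0006] deg 2.6 mm 20.6
```

```bash
python3 -m handwheel '.0004 0 .0006 0 0 0 255;.0008 0 .0012 0 0 0 255;.0012 0 .0018 0 0 0 255;.0016 0 .0024 0 0 0 255;.002 0 .003 0 0 0 255;.0024 0 .0036 0 0 0 255;.0028 0 .0041 0 0 0 255;.0028 0 .0041 0 0 0 255;.0028 0 .0041 0 0 0 255;.0028 0 .0041 0 0 0 255'
python3 relb.py
```

```text
t: 26.83
tool_pos: [0.5712, -0.0472, 0.1063]
tcp_rot: [180.0, 34.6, -168.6]
ft_force: [-4.5, -1.3, 7.0]
gripper_width: 0.245
grasp_force: 30.0
t 26.83 p [571.2 -47.2 106.3] rpy [ 180.    34.6 -168.6] F [-4.5 -1.3  7. ] T [-0.17  0.46 -0.09] w 21.3 gf 30.0 q [ 56.  30. -61. 130.  93.  16.  19.]
bar-grip pt in seat mm [-51.3  -0.   46.2] tool-frame rot [ 0.53 -2.55  0.  ]
shift [-0.031   0.     -0.0456] turn [ 0.0002  0.029  -0.    ] deg 2.6 mm 22.1
```

Contact at about 8 N: the bar is in the groove. Release and back off.

```bash
python3 -m handwheel '0 0 0 0 0 0 120;0 0 0 0 0 0 120;0 0 0 0 0 0 120;0 0 0 0 0 0 120;0 0 0 0 0 0 120;0 0 0 0 0 0 120;0 0 0 0 0 0 120;0 0 0 0 0 0 120;0 0 0 0 0 0 120;0 0 0 0 0 0 120'
python3 -m handwheel '0 0 -.005 0 0 0 120;0 0 -.015 0 0 0 120;0 0 -.03 0 0 0 120;0 0 -.05 0 0 0 120;0 0 -.075 0 0 0 120;0 0 -.1 0 0 0 120;0 0 -.125 0 0 0 120;0 0 -.14 0 0 0 120;0 0 -.15 0 0 0 120;0 0 -.15 0 0 0 120' >/dev/null
cat > prof.py <<'E'
from h import *
import sys
info()
for v in sys.argv[1:]:
    snap({'s':'side','w':'wrist','t':'top'}[v[0]],v)
    Qs=R.from_euler('z',ST[1],degrees=True); L=Qs.inv().apply((cloud(v)-ST[0]).reshape(-1,3))*1000
    I=load(v)['p'].reshape(-1,3).astype(int); print(v)
    for x in range(-115,75,10):
        b=L[(abs(L[:,0]-x)<5)&(abs(L[:,1])<16)&(L[:,2]>25)&(L[:,2]<100)]; r=b[b[:,2]>np.percentile(b[:,2],97)-6] if len(b)>8 else b
        print(x,len(b),np.percentile(b[:,2],[50,97]).round(1) if len(b)>8 else '','ytop',r[:,1].mean().round(1) if len(b)>8 else '',end=' | ')
    print()
E
python3 prof.py s11 w11
```

```text
t: 27.67
tool_pos: [0.5709, -0.0472, 0.1057]
tcp_rot: [179.9, 34.6, -168.7]
ft_force: [-0.7, 0.2, 0.7]
gripper_width: 0.529
grasp_force: 0.0
t 28.5 p [537.4 -54.3 155.7] rpy [ 179.9   34.6 -168.7] F [-0.1 -0.6 -0.2] T [ 0.02  0.56 -0.02] w 46.1 gf 0.0 q [ 70.  26. -74. 131.  68.  16.  44.]
s11
-115 0  ytop  | -105 19 [44. 53.] ytop -4.8 | -95 45 [49.3 53.5] ytop -5.9 | -85 39 [48.7 53.6] ytop -5.8 | -75 49 [46.1 55.3] ytop -5.3 | -65 57 [44.9 53.6] ytop -6.6 | -55 56 [44.6 55.6] ytop -5.6 | -45 57 [46.1 54.9] ytop -6.0 | -35 57 [44.4 56.1] ytop -4.8 | -25 58 [45.6 56. ] ytop -6.4 | -15 60 [45.5 55.7] ytop -5.7 | -5 55 [46.2 56.7] ytop -6.4 | 5 48 [46.7 57.9] ytop -6.2 | 15 31 [34.1 38.2] ytop -2.8 | 25 38 [34.  38.4] ytop -2.6 | 35 40 [34.2 40.8] ytop -1.5 | 45 39 [34.9 39.6] ytop -0.7 | 55 44 [35.  40.2] ytop -2.0 | 65 109 [50.9 78.6] ytop -0.8 | 
w11
-115 0  ytop  | -105 1540 [45.9 54.4] ytop -0.0 | -95 719 [53.6 55.4] ytop -0.0 | -85 650 [53.8 55.7] ytop 0.1 | -75 576 [54.1 55.9] ytop 0.3 | -65 516 [54.5 56.2] ytop 0.3 | -55 459 [54.8 56.4] ytop 0.3 | -45 417 [55.  56.8] ytop 0.3 | -35 381 [55.4 57. ] ytop 0.6 | -25 342 [55.7 57.3] ytop 0.6 | -15 314 [56.1 57.8] ytop 0.5 | -5 280 [56.2 57.9] ytop 0.8 | 5 161 [56.5 58.2] ytop 0.7 | 15 0  ytop  | 25 0  ytop  | 35 34 [40.8 41.7] ytop 1.6 | 45 89 [40.  41.9] ytop 1.3 | 55 57 [35.8 39.2] ytop 1.3 | 65 1308 [72.2 80.8] ytop -0.1 |
```

The bar lies straight in the groove, x -103 to +7, with its end about 62 mm short of the stop. I'll close the fingers, go behind its rear end, and push.

```bash
cat > relp.py <<'E'
from h import *
import sys
x,y,zz,lean=map(float,sys.argv[1:])
info(); a,A,s=cur(); Qs=R.from_euler('z',ST[1],degrees=True)
print('TCP in seat',(Qs.inv().apply(a-ST[0])*1000).round(1),'lean/rot',(frame(ST[1],30).inv()*A).as_rotvec(degrees=True).round(2))
go(ST[0]+Qs.apply([x/1000,y/1000,zz/1000]),frame(ST[1],lean))
E
python3 relp.py -120 0.3 68 30
```

```text
t 28.6 p [537.5 -54.2 155.2] rpy [ 179.9   34.6 -168.7] F [ 0.3  0.5 -0.1] T [-0.03  0.53  0.01] w 46.2 gf 0.0 q [ 70.  26. -74. 131.  68.  16.  44.]
TCP in seat [-78.9  -0.3  85.2] lean/rot [-0.02 -4.56  0.06]
shift [ 0.109   0.0013 -0.0229] turn [ 0.0003  0.0506 -0.0007] deg 4.6 mm 44.5
```

```bash
python3 -m handwheel '.005 .001 -.01 0 .005 0 255;.02 .001 -.02 0 .01 0 255;.035 .001 -.023 0 .015 0 255;.05 .001 -.023 0 .02 0 255;.065 .001 -.023 0 .03 0 255;.08 .001 -.023 0 .04 0 255;.095 .001 -.023 0 .05 0 255;.105 .001 -.023 0 .05 0 255;.109 .001 -.023 0 .05 0 255;.109 .001 -.023 0 .05 0 255'
python3 relp.py -120 0.3 45.3 30
```

```text
t: 29.43
tool_pos: [0.4966, -0.0617, 0.1376]
tcp_rot: [179.9, 30.0, -168.7]
ft_force: [-0.4, -0.2, 0.0]
gripper_width: 0.006
grasp_force: 0.0
t 29.43 p [496.6 -61.7 137.6] rpy [ 179.9   30.  -168.7] F [-0.4 -0.2  0. ] T [-0.02  0.44 -0.01] w 0.5 gf 0.0 q [ 74.  25. -77. 133.  60.  19.  52.]
TCP in seat [-120.5    0.5   67.6] lean/rot [-0.06 -0.01  0.05]
shift [ 0.0268 -0.0006  0.0488] turn [ 0.0007  0.0001 -0.0005] deg 0.1 mm 22.3
```

```bash
python3 -m handwheel '.003 0 .006 0 0 0 255;.007 0 .012 0 0 0 255;.01 0 .018 0 0 0 255;.013 0 .024 0 0 0 255;.017 0 .03 0 0 0 255;.02 0 .036 0 0 0 255;.023 0 .042 0 0 0 255;.026 0 .047 0 0 0 255;.027 0 .049 0 0 0 255;.027 0 .049 0 0 0 255'
python3 relp.py -80 0.3 46 30; python3 prof.py w12 | tail -2
```

```text
t: 30.27
tool_pos: [0.4975, -0.0614, 0.1154]
tcp_rot: [179.9, 30.0, -168.6]
ft_force: [0.4, -1.0, 0.6]
gripper_width: 0.007
grasp_force: 0.0
t 30.27 p [497.5 -61.4 115.4] rpy [ 179.9   30.  -168.6] F [ 0.4 -1.   0.6] T [-0.02  0.49  0.02] w 0.6 gf 0.0 q [ 67.  25. -69. 134.  69.  16.  44.]
TCP in seat [-119.6    0.6   45.4] lean/rot [-0.07 -0.03  0.03]
shift [-0.0864 -0.0008  0.0482] turn [ 0.0008  0.0004 -0.0003] deg 0.1 mm 39.6
w12
-115 0  ytop  | -105 68 [43.3 51.1] ytop 1.7 | -95 0  ytop  | -85 0  ytop  | -75 4  ytop  | -65 17 [55.6 56.5] ytop 1.7 | -55 20 [56.1 57. ] ytop 1.7 | -45 50 [56.4 57.1] ytop 1.0 | -35 203 [56.2 57.3] ytop 0.7 | -25 187 [56.1 57.3] ytop 1.7 | -15 39 [53.5 55.1] ytop 5.7 | -5 6  ytop  | 5 0  ytop  | 15 0  ytop  | 25 0  ytop  | 35 0  ytop  | 45 0  ytop  | 55 0  ytop  | 65 0  ytop  |
```

```bash
python3 -m handwheel '-.007 -.0007 .004 0 0 0 255;-.015 -.0007 .008 0 0 0 255;-.023 -.0007 .0125 0 0 0 255;-.031 -.0007 .017 0 0 0 255;-.039 -.0007 .0213 0 0 0 255;-.047 -.0007 .0257 0 0 0 255;-.055 -.0007 .03 0 0 0 255;-.063 -.0007 .0345 0 0 0 255;-.07 -.0007 .038 0 0 0 255;-.0746 -.0007 .0408 0 0 0 255'
python3 -m handwheel '-.007 0 .0037 0 0 0 255;-.014 0 .0075 0 0 0 255;-.021 0 .0112 0 0 0 255;-.028 0 .015 0 0 0 255;-.035 0 .0186 0 0 0 255;-.042 0 .0224 0 0 0 255;-.049 0 .026 0 0 0 255;-.056 0 .03 0 0 0 255;-.062 0 .033 0 0 0 255;-.0663 0 .0353 0 0 0 255'
python3 relp.py -48 0.3 47 30; python3 prof.py s13 | tail -2
```

```text
t: 31.15
tool_pos: [0.5315, -0.055, 0.1166]
tcp_rot: [179.9, 30.1, -168.6]
ft_force: [-1.6, -0.3, 0.6]
gripper_width: 0.006
grasp_force: 0.8
t: 31.98
tool_pos: [0.5608, -0.049, 0.1176]
tcp_rot: [179.9, 30.1, -168.7]
ft_force: [-1.0, -0.5, 0.9]
gripper_width: 0.004
grasp_force: 0.6
t 31.98 p [560.8 -49.  117.6] rpy [ 179.9   30.1 -168.7] F [-1.  -0.5  0.9] T [-0.08  0.66  0.03] w 0.4 gf 0.6 q [ 59.  30. -66. 127.  69.  21.  42.]
TCP in seat [-55.    0.3  47.6] lean/rot [-0.07 -0.07  0.04]
shift [-0.0145  0.0001  0.0101] turn [ 0.0008  0.0007 -0.0005] deg 0.1 mm 7.1
s13
-115 0  ytop  | -105 0  ytop  | -95 0  ytop  | -85 0  ytop  | -75 21 [30.6 38.7] ytop -5.3 | -65 47 [34.  52.9] ytop -10.2 | -55 47 [33.2 59.6] ytop -10.7 | -45 61 [39.4 55.4] ytop -6.3 | -35 55 [46.  55.4] ytop -6.5 | -25 57 [46.6 56.6] ytop -4.7 | -15 58 [46.8 56.1] ytop -5.7 | -5 57 [45.2 56.1] ytop -5.9 | 5 57 [44.2 57.8] ytop -5.2 | 15 62 [47.2 58. ] ytop -5.3 | 25 59 [45.4 56.8] ytop -5.9 | 35 54 [47.3 58.4] ytop -5.3 | 45 57 [46.5 57.6] ytop -6.0 | 55 61 [46.3 58.6] ytop -4.4 | 65 105 [55.1 79.5] ytop -1.9 |
```

```bash
python3 -m handwheel '-.0013 0 .0008 0 0 0 255;-.0026 0 .0015 0 0 0 255;-.0039 0 .0022 0 0 0 255;-.0052 0 .003 0 0 0 255;-.0065 0 .0037 0 0 0 255;-.0078 0 .0045 0 0 0 255;-.0091 0 .0052 0 0 0 255;-.0104 0 .006 0 0 0 255;-.0108 0 .0062 0 0 0 255;-.0108 0 .0062 0 0 0 255'
python3 relp.py -48 0.3 47.6 30 | tail -3
```

```text
t: 32.87
tool_pos: [0.565, -0.0483, 0.1173]
tcp_rot: [179.9, 30.0, -168.7]
ft_force: [-4.1, -1.3, 2.6]
gripper_width: 0.007
grasp_force: 1.9
t 32.87 p [565.  -48.3 117.3] rpy [ 179.9   30.  -168.7] F [-4.1 -1.3  2.6] T [-0.07  0.94 -0.06] w 0.6 gf 1.9 q [ 58.  30. -65. 127.  69.  21.  42.]
TCP in seat [-50.8   0.2  47.3] lean/rot [-0.04 -0.02  0.05]
shift [-0.0064  0.0004  0.0029] turn [ 0.0005  0.0002 -0.0005] deg 0.1 mm 2.8
```

```bash
python3 -m handwheel '-.0008 0 .0005 0 0 0 255;-.0016 0 .001 0 0 0 255;-.0024 0 .0014 0 0 0 255;-.0032 0 .0018 0 0 0 255;-.0043 0 .0025 0 0 0 255;-.0043 0 .0025 0 0 0 255;-.0043 0 .0025 0 0 0 255;-.0043 0 .0025 0 0 0 255;-.0043 0 .0025 0 0 0 255;-.0043 0 .0025 0 0 0 255'
python3 relp.py -48 0.3 47.6 30 | tail -3
```

```text
t: 33.7
tool_pos: [0.5655, -0.0483, 0.1166]
tcp_rot: [180.0, 29.9, -168.7]
ft_force: [-11.7, -2.0, 8.0]
gripper_width: 0.004
grasp_force: 5.7
t 33.7 p [565.5 -48.3 116.6] rpy [ 180.    29.9 -168.7] F [-11.7  -2.    8. ] T [-0.27  1.66 -0.08] w 0.3 gf 5.7 q [ 58.  30. -65. 127.  69.  21.  42.]
TCP in seat [-50.3   0.   46.6] lean/rot [0.03 0.14 0.06]
shift [-0.0062  0.0007  0.0007] turn [-0.0003 -0.0015 -0.0006] deg 0.2 mm 2.5
```

Hard contact at 12 N, so the bar is on the stop. I'll back off and check.

```bash
python3 -m handwheel '.004 0 -.0025 0 0 0 255;.01 0 -.006 0 0 0 255;.018 0 -.01 0 0 0 255;.028 0 -.016 0 0 0 255;.04 0 -.025 0 0 0 255;.043 0 -.05 0 0 0 255;.043 0 -.08 0 0 0 255;.043 0 -.11 0 0 0 255;.043 0 -.13 0 0 0 255;.043 0 -.14 0 0 0 255'
python3 prof.py s14 w14; python3 ov.py s14 335 175 120 100 6 >/dev/null; python3 ov.py w14 0 0 640 480 1 >/dev/null
python3 - <<'E'
import cv2,numpy as np
a=cv2.imread('pics/s14_ov.png'); b=cv2.imread('pics/w14.png')
o=np.zeros((600,800,3),np.uint8); o[:400,:480]=cv2.resize(a,(480,400),interpolation=cv2.INTER_AREA); o[:400,480:]=cv2.resize(b[100:425,190:450],(320,400)); t=cv2.imread('pics/side0.png')
import sys; sys.path.insert(0,'.')
from h import *
snap('top','t14'); t=cv2.imread('pics/t14.png'); o[400:,:267]=cv2.resize(t,(267,200),interpolation=cv2.INTER_AREA); s=cv2.imread('pics/s14.png'); o[400:,267:534]=cv2.resize(s,(267,200),interpolation=cv2.INTER_AREA)
cv2.imwrite('pics/final.png',o)
E
```

```text
t: 34.53
tool_pos: [0.5248, -0.0565, 0.1581]
tcp_rot: [179.9, 30.1, -168.7]
ft_force: [-0.8, -0.5, -0.2]
gripper_width: 0.002
grasp_force: 0.0
t 34.53 p [524.8 -56.5 158.1] rpy [ 179.9   30.1 -168.7] F [-0.8 -0.5 -0.2] T [-0.02  0.51 -0.01] w 0.2 gf 0.0 q [ 72.  26. -77. 129.  55.  22.  56.]
s14
-115 0  ytop  | -105 13 [91.  95.7] ytop -9.9 | -95 22 [92.  98.9] ytop -10.6 | -85 10 [94.5 99.4] ytop -8.5 | -75 22 [31.1 37.1] ytop -6.1 | -65 36 [31.8 37.7] ytop -0.3 | -55 38 [31.9 37.1] ytop -2.0 | -45 55 [34.7 53.1] ytop -3.2 | -35 59 [44.9 56.1] ytop -5.7 | -25 60 [45.7 56.6] ytop -6.2 | -15 53 [45.6 56.6] ytop -5.6 | -5 64 [46.6 56.1] ytop -6.0 | 5 53 [45.6 56.7] ytop -5.9 | 15 59 [47.8 56.9] ytop -5.6 | 25 54 [46.6 55.9] ytop -5.2 | 35 64 [45.3 57.9] ytop -5.1 | 45 56 [45.9 58.6] ytop -6.5 | 55 59 [48.8 59.2] ytop -4.7 | 65 108 [56.3 79.6] ytop -1.0 | 
w14
-115 85 [98.7 99.9] ytop -0.0 | -105 833 [91.8 99.3] ytop 1.1 | -95 0  ytop  | -85 0  ytop  | -75 731 [31.6 38.1] ytop 0.2 | -65 465 [34.5 38.5] ytop 0.0 | -55 414 [34.9 38.9] ytop 0.4 | -45 555 [36.9 52.5] ytop 0.9 | -35 53 [32.9 57.2] ytop 0.9 | -25 19 [57.1 57.6] ytop 0.9 | -15 16 [57.3 57.8] ytop 0.9 | -5 2  ytop  | 5 0  ytop  | 15 0  ytop  | 25 0  ytop  | 35 0  ytop  | 45 10 [59.3 59.8] ytop 0.9 | 55 12 [59.6 60.3] ytop 0.9 | 65 508 [72.1 77.2] ytop 0.8 |
```

View pics/final.png

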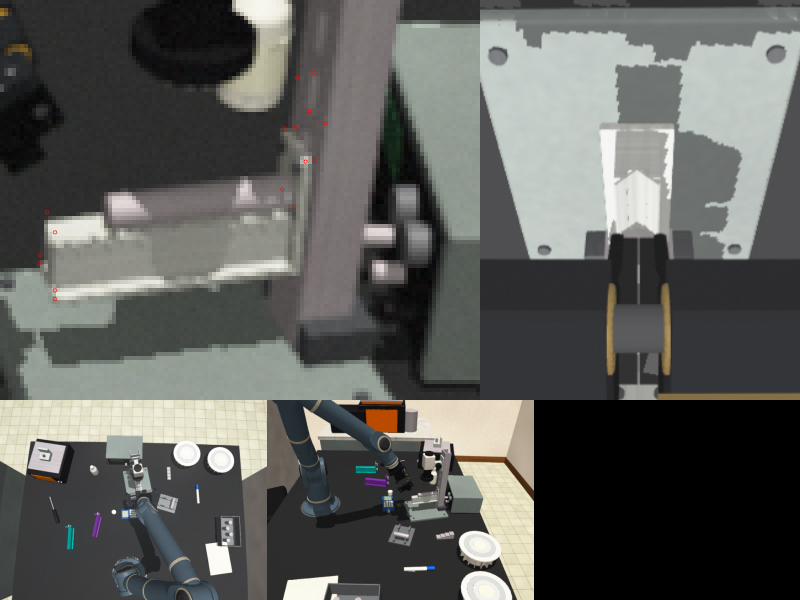

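The last picture shows the bar in the groove with its front end against the back plate (crop ≈ (290,195)). Its rear end is at x≈-42 mm, as required. The plate is at home height, the microscope and bystanders are undisturbed, and the hand is clear. Handing in.

```bash
python3 -c "
from bench import env
print(env.close_job())"
```

```text
the job is handed in; nothing more can be done
None
```

I hung the V-rest in the two lowest slots and pressed it down, laid the long bar at the groove's open end and pushed it to the back plate, then handed the job in at about 35 s; by depth readings the claws are home to within about 1 mm, and the open end droops about 1.7°, which I put down to hook slack.

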